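Make up two packing-station kits

ROBOT

A 6-joint arm with a two-finger parallel gripper is mounted at the origin on the work surface. World frame = base frame: x ahead of the robot, y to its left, z up, the work surface at z = 0. Lengths are in m, angles in rad, forces in N, time in s.
With the tool pointing down it reaches from about 0.375 to 0.9 m from the base axis. Payload 3.1 kg.
Tool frame: the origin (TCP) lies midway between the tips of the shut fingers; the grasp point (between the pads) lies robot.tcp_to_grasp behind it (robot.tcp_to_grasp is the distance from the TCP to the grasp point, in m); z points along the fingers, y is the direction in which the jaws open and shut (so a half turn about z gives the same grasp; the last joint's range is limited). The gripper opens to 87 mm and grips with 3 to 60 N. Pads are 19 mm wide; open, the fingers measure 117 mm over their backs; the gripper's body (75 mm by 190 mm) begins 51 mm behind the grasp point.
Start: joints at [1.065, 0.527, 1.433, -0, 1.181, -0.178], TCP at [0.201, 0.592, 0.223] pointing down, gripper open.
Joint ranges: [-3.08, 3.08], [-0.75, 2.2], [0.22, 2.44], [-1.43, 4.57], [0, 2.65], [-2.85, 2.85]. Speed limits (rad/s): [2.79, 2.79, 3.14, 3.14, 3.14, 3.14].

INTERFACE

Orientations are given as a unit quaternion [x, y, z, w].
In Python, from rig import robot, cams, nets gives the robot as it stands. The module is installed in compiled form; this text tells all that it offers.
- The arm moves only by the tool play_rows, never from a script. Its argument "commands" is a list of rows, each an object of numbers: "x", "y", "z": the shift along the tool's x, y, z in mm; "spin": the turn about the tool's z in rad. In form: [{"x": .., "y": .., "z": .., "spin": ..}, ...]. A call has 1 to 8 rows; each row shifts and turns the pose as measured when the row begins, along the tool's axes as they then stand; what a row does not reach is not made up. A row lasts 1/10 s, in which the tool goes at most 50 mm and 8.59 degrees, less where a joint would pass 70% of its speed; a pose out of reach is approached as far as the arm can. A call is refused whole if a number of a shift passes 50 or a number of a turn 0.15, either way. A call with a gripper value outside its range is refused whole. "grip" is the opening, from 0 (shut) to 1 (fully open), set as the call begins (left out, the last holds). The fingers move at their own pace and stop on an object; "newtons" is the grip in N (left out, the last holds). Time passes only in rows, so rows that do not move let the fingers close. It gives the time, the measured TCP pose, the force and the opening at its end, in the units of the state.
- robot.get_obs(): the state, without advancing time (a new reading comes with each control period).
- cams.camera(name): name is "scene" or "top" or "wrist"; returns a dict with "img" (480x640x3 uint8, red, green, blue), "fx", "fy", "cx", "cy" (pixels), "k1" (the pictures are not rectified: a ray, as slopes to the right and down, at radius r is drawn at 1 + k1 r^2 times it, then the intrinsics apply), "world_to_cam" (4x4, takes a point from world to camera coordinates); the wrist camera has in their place "mount" (4x4, takes a point from camera to tool coordinates, whose origin is the TCP and whose axes are the flange's). Camera axes: x right, y up, looking along -z (the intrinsics and any distortion apply to the point x, -y, -z); pixel columns grow to the right and rows downward; lengths in m; the calibration is good to about 2 mm. A picture is of the moment at which its call begins: read the wrist's pose just before it. There is no depth.
- robot.hand_in(): hands the job in, once; it reports no verdict.
Trained networks look in a picture, given as the dict that the camera call returned (one of the last four; its "shot" number tells which), for a name from the list of things; names that differ only in an ending like _2 or _b are one class to them, and where a whole thing is asked for, a point or a joint stands for the part that bears it (a point fixed in the world has none). Each returns a list of dicts, best first, with "conf" (0 to 1); they miss things now and then, are a little off and sometimes report something else, mostly with a low value. They report only what shows in the picture. A call takes as long as a camera call. They do not tell look-alikes from the thing itself.
- nets.outline_of(picture, name): "region" (480x640 bool, what is visible of it) and "pixel" ([column, row] in pixels, amid what is visible of it).
The state is a dict: "time": time; "q": joint angles; "joint_velocities": joint speeds; "joint_torque": joint torques, N m; "position": TCP position; "tool_rot": TCP orientation; "ft_force": force on the tool from outside, world axes, zero at the start; "moment": the same for the moment, N m; "grip_width": finger opening in m.
Only numpy, scipy, OpenCV 4.12 (cv2) and the standard library are available. Lean on these libraries where they do the work, as an engineer would, in place of code of your own. Each camera call takes 0.05 s, during which the arm holds its last target.

TASK

Make up the two packing-station kits from the stock on the bench, one item to a compartment, each standing upright on the tray floor: the big tape roll and the rubber stamp go into the two-compartment tray (either way round); the small tape roll, the label carton and the paste jar go into the three-compartment tray, with the label carton in the middle and the other two at the ends (either way round). Leave the scanner, the stapler and the parcel where they lie.

Things in the scene. Friction and masses are not known exactly. Their poses are not given: they have to be found in the camera images.
- tray_two: Open cardboard tray fixed to the bench, outside 140 (x) by 183 (y) by 32 mm high, walls, dividers and floor 5 mm thick (the inner floor is 5 mm above the bench), one divider across makes two equal compartments side by side; each compartment is 84 (y) by 130 mm (x) inside, outer walls 32 mm high, dividers 28 mm. Origin: centre of the underside; y runs across the row of compartments. Compartment centres: x = 0, y = -44.5 and +44.5 mm.
- tray_three: Open cardboard tray fixed to the bench, outside 140 (x) by 272 (y) by 32 mm high, walls, dividers and floor 5 mm thick (the inner floor is 5 mm above the bench), two dividers across make three equal compartments in a row; each compartment is 84 (y) by 130 mm (x) inside, outer walls 32 mm high, dividers 28 mm. Origin: centre of the underside; y runs across the row of compartments. Compartment centres: x = 0, y = -89, 0 and +89 mm.
- big_roll: The bigger roll of brown parcel tape, standing on its flat end: 62 mm outside diameter, 40 mm hole, 48 mm high. Origin: centre of its underside, z up along its axis. 
- small_roll: The smaller roll of brown tape, standing on its flat end: 44 mm outside diameter, 26 mm hole, 30 mm high. Origin: centre of its underside, z up along its axis. 
- stamp: Rubber hand stamp standing on its rubber: wooden block 50 (x) by 36 (y) by 20 mm high, with an upright round wooden handle in the middle, 24 mm in diameter between 30 and 68 mm above the underside; 78 mm high in all. Origin: centre of its underside, z up.
- label_carton: Small closed cardboard carton with a strip of tape along its top and paper labels on its two long sides: 64 (x) by 44 (y) by 58 mm high. Origin: centre of its underside, z up.
- paste_jar: White-capped round jar of paste with a paper label, standing upright: 46 mm in diameter, 70 mm high. Origin: centre of its underside, z up along its axis. 
- scanner: Bystander: grey hand-held barcode scanner lying on its side, about 85 by 160 mm, 45 mm high, loose. Origin: under its head.
- stapler: Bystander: desk stapler, 30 by 135 mm (y), 52 mm high, loose. Origin: centre of its underside.
- parcel: Bystander: taped cardboard parcel, 180 (x) by 140 (y) by 85 mm high, loose. Origin: centre of its underside.
Not all that is in view belongs to the job. What is shaped like the big_roll but orange is not meant.

How it is judged:
At the end, for the whole second after the job is handed in: Two-tray: big roll and stamp, one per compartment. Three-tray: label carton in the middle, small roll and jar one at each end. Each on the floor (5 mm), upright to 0.12 rad, within 30 mm (across the row) and 55 mm (along) of its compartment's centre, released and at rest (x of big_roll in the frame of tray_two between -0.055 and 0.055 m and z of big_roll in the frame of tray_two between 0.001 and 0.01 m and angle between each of big_roll, stamp, small_roll, label_carton, paste_jar's own z axis and vertical below 0.12 rad and linear speed of each of big_roll, stamp, small_roll, label_carton, paste_jar below 0.02 m/s and angular speed of each of big_roll, stamp, small_roll, label_carton, paste_jar below 0.3 rad/s and x of stamp in the frame of tray_two between -0.055 and 0.055 m and z of stamp in the frame of tray_two between 0.001 and 0.01 m and x of small_roll in the frame of tray_three between -0.055 and 0.055 m and z of small_roll in the frame of tray_three between 0.001 and 0.01 m and x of label_carton in the frame of tray_three between -0.055 and 0.055 m and z of label_carton in the frame of tray_three between 0.001 and 0.01 m and x of paste_jar in the frame of tray_three between -0.055 and 0.055 m and z of paste_jar in the frame of tray_three between 0.001 and 0.01 m and ((y of big_roll in the frame of tray_two between 0.0145 and 0.0745 m and y of stamp in the frame of tray_two between -0.0745 and -0.0145 m) or (y of big_roll in the frame of tray_two between -0.0745 and -0.0145 m and y of stamp in the frame of tray_two between 0.0145 and 0.0745 m)) and y of label_carton in the frame of tray_three between -0.03 and 0.03 m and ((y of small_roll in the frame of tray_three between 0.059 and 0.119 m and y of paste_jar in the frame of tray_three between -0.119 and -0.059 m) or (y of small_roll in the frame of tray_three between -0.119 and -0.059 m and y of paste_jar in the frame of tray_three between 0.059 and 0.119 m))); the robot touches nothing.
It fails at once if the scanner was shifted by more than 20 mm (distance of scanner from where it was at the start of the episode above 0.02 m).
It fails at once if the stapler was shifted by more than 20 mm (distance of stapler from where it was at the start of the episode above 0.02 m).
It fails at once if the parcel was shifted by more than 20 mm (distance of parcel from where it was at the start of the episode above 0.02 m).
It also fails if it takes over 128 s, if anything falls off the work surface, if the arm or the gripper's body presses on something with over 40 N, if the wrist force passes 120 N, or if a joint passes its speed limit or range.

## Working session

There is one attempt and no reset: what is moved stays moved. The work goes in short steps, Python scripts to look and compute and a tool call to move; the robot and the scene stay as the last step left them, time stands still between calls to the robot, and variables do not carry over. Pictures are saved under pics/ and viewed, and the job is handed in when it is done.

Besides the shell and the picture viewer there is one more tool, called after "Emit:" in YAML: its name, and indented under it one key for each argument. play_rows: Moves the arm, as the interface text tells. Its arguments: {"type":"object","properties":{"commands":{"type":"array"},"grip":{"type":"number"},"newtons":{"type":"number"}},"required":["commands"]}

```bash
mkdir -p pics
cat > h.py <<'E'
import numpy as np, cv2
from rig import robot, cams, nets
def save(img,n): cv2.imwrite('pics/'+n,cv2.cvtColor(img,cv2.COLOR_RGB2BGR))
def ray(c,px,T=None):
    # returns origin, dir in world
    u=(px[0]-c['cx'])/c['fx']; v=(px[1]-c['cy'])/c['fy']
    k=c['k1']; s=np.array([u,v]); t=s.copy()
    for _ in range(30): t=s/(1+k*(t@t))
    d=np.array([t[0],-t[1],-1.0])
    M=np.linalg.inv(c['world_to_cam']) if T is None else T
    return M[:3,3],M[:3,:3]@d
def at(c,px,z,T=None):
    o,d=ray(c,px,T); return o+d*(z-o[2])/d[2]
def proj(c,p,T=None):
    W=c['world_to_cam'] if T is None else np.linalg.inv(T)
    q=W[:3,:3]@np.asarray(p)+W[:3,3]; s=np.array([q[0],-q[1]])/-q[2]
    s=s*(1+c['k1']*(s@s)); return s*[c['fx'],c['fy']]+[c['cx'],c['cy']]
E
python3 - <<'E'
from h import *
print(robot.get_obs(), robot.tcp_to_grasp)
for n in ['scene','top']:
    c=cams.camera(n); save(c['img'],n+'0.png'); print(n,{k:v for k,v in c.items() if k!='img'})
    for t in ['tray_two','tray_three','big_roll','small_roll','stamp','label_carton','paste_jar','scanner','stapler','parcel']:
        for r in nets.outline_of(c,t)[:3]: print(t,round(r['conf'],2),np.round(r['pixel']),r['region'].sum())
E
```

```text
{'time': 0.0, 'q': array([ 1.06550529e+00,  5.28474561e-01,  1.43390559e+00, -1.69990559e-05,
        1.18135653e+00, -1.78497979e-01]), 'joint_velocities': array([ 0.00046978, -0.00032918, -0.00048459,  0.00058942,  0.00067666,
        0.00104523]), 'joint_torque': array([-1.00529174e-03, -4.40037847e+01, -1.76592064e+01,  6.31769956e-02,
        5.82509895e-02, -1.90761830e-04]), 'position': array([0.20024859, 0.59128659, 0.22156541]), 'tool_rot': array([ 1.62667140e-01,  9.86680421e-01, -1.01260149e-03, -3.52011878e-04]), 'ft_force': array([-0.22028164, -0.01137906, -0.17315435]), 'moment': array([-0.02603524,  0.02093503,  0.03582716]), 'grip_width': 0.0869717709379065} 0.0187
scene {'fx': 498.3422250621859, 'fy': 498.3422250621859, 'cx': 319.50631236908043, 'cy': 230.86012161861083, 'k1': -0.10566698337323885, 'world_to_cam': array([[ 2.67589597e-01,  9.63532390e-01,  1.06762625e-03,
        -2.75040888e-01],
       [-7.67695755e-01,  2.12532524e-01,  6.04543757e-01,
         3.93887596e-01],
       [ 5.82270586e-01, -1.62589233e-01,  7.96571218e-01,
        -1.37290945e+00],
  
[... 596 characters left out ...]
59047, 'cy': 236.35265133025996, 'k1': -0.09945278090200672, 'world_to_cam': array([[ 0.01444275, -0.99968624, -0.02046521,  0.13199591],
       [ 0.99574637,  0.01251713,  0.09128243, -0.55676486],
       [-0.09099763, -0.02169653,  0.99561473, -0.9738355 ],
       [ 0.        ,  0.        ,  0.        ,  1.        ]]), 'shot': 2}
tray_two 0.78 [473. 281.] 5843
tray_three 0.93 [320. 273.] 8488
big_roll 0.93 [325. 348.] 616
big_roll 0.88 [267. 150.] 639
big_roll 0.71 [219. 241.] 663
small_roll 0.87 [398. 192.] 315
stamp 0.72 [261. 207.] 394
label_carton 0.91 [535. 213.] 962
paste_jar 0.76 [452. 183.] 549
scanner 0.75 [417. 128.] 2096
stapler 0.55 [328. 131.] 1109
parcel 0.86 [138. 250.] 7028
```

View pics/scene0.png

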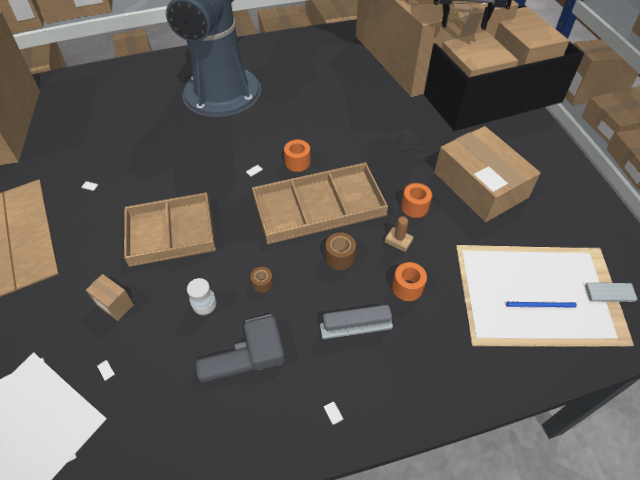

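View pics/top0.png

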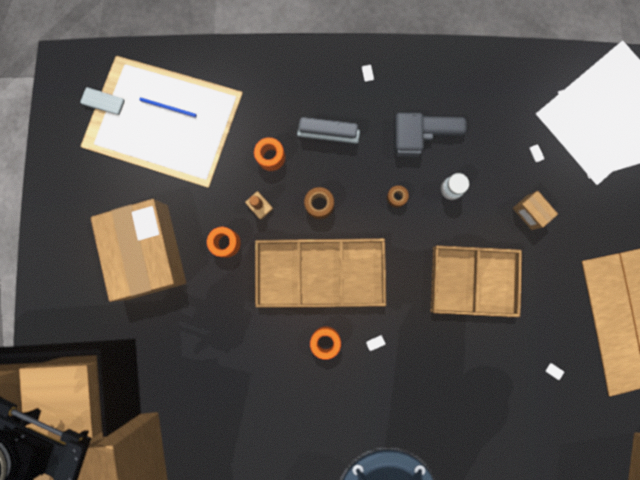

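The scene shows the brown big roll at (340,250) scene / (320,202) top; the other three big-roll shapes are orange decoys. I'll fit poses by silhouettes in both views.

```bash
cat > fit.py <<'E'
from h import *
from scipy.optimize import minimize
def box(a,b,h0,h1): return [[sx*a/2,sy*b/2,z] for sx in(-1,1) for sy in(-1,1) for z in(h0,h1)]
def cyl(d,h0,h1,n=40): return [[d/2*np.cos(t),d/2*np.sin(t),z] for t in np.linspace(0,6.283,n) for z in(h0,h1)]
M={'tray_two':[box(.14,.183,0,.032)],'tray_three':[box(.14,.272,0,.032)],'big_roll':[cyl(.062,0,.048)],'small_roll':[cyl(.044,0,.03)],
'stamp':[box(.05,.036,0,.02),cyl(.014,.02,.03),cyl(.024,.03,.078)],'label_carton':[box(.064,.044,0,.058)],'paste_jar':[cyl(.046,0,.07)],
'parcel':[box(.18,.14,0,.085)],'stapler':[box(.03,.135,0,.052)]}
S=4
def sil(c,parts,x,y,a,z0=0,T=None):
    m=np.zeros((480*S,640*S),np.uint8); R=np.array([[np.cos(a),-np.sin(a)],[np.sin(a),np.cos(a)]])
    for P in parts:
        P=np.array(P); Q=np.c_[P[:,:2]@R.T+[x,y],P[:,2]+z0]
        px=np.array([proj(c,q,T) for q in Q])
        h=cv2.convexHull(np.round((px+.5)*S).astype(np.int32)); cv2.fillConvexPoly(m,h,1)
    return m
def fit(name,obs,x0,rot=True,a0s=None,z0=0):
    obs=[(c,cv2.resize(r.astype(np.uint8),None,fx=S,fy=S,interpolation=cv2.INTER_NEAREST),T) for c,r,T in obs]
    best=None
    def cost(p):
        s=0
        for c,r,T in obs:
            m=sil(c,M[name],p[0]/100,p[1]/100,p[2] if rot else 0,z0,T)
            s-= (m&r).sum()/max((m|r).sum(),1)
        return s/len(obs)
    for a in (a0s if a0s is not None else (np.arange(0,np.pi,np.pi/6) if rot else [0])):
        p0=np.array([x0[0]*100,x0[1]*100,a]); sx=[p0,p0+[1,0,0],p0+[0,1,0]]+([p0+[0,0,.3]] if rot else [])
        if not rot:
            r=minimize(lambda q:cost([q[0],q[1],0]),p0[:2],method='Nelder-Mead',options=dict(initial_simplex=[q[:2] for q in sx],xatol=.01,fatol=1e-4,maxiter=80)); r.x=np.r_[r.x,0]
        else: r=minimize(cost,p0,method='Nelder-Mead',options=dict(initial_simplex=sx,xatol=.01,fatol=1e-4,maxiter=120))
        if best is None or r.fun<best.fun: best=r
    return best.x[0]/100,best.x[1]/100,best.x[2],-best.fun
E
cat > m0.py <<'E'
from fit import *
cs=cams.camera('scene'); ct=cams.camera('top')
for t,ps,pt,h,rot in [('tray_two',(169,227),(475,281),.016,1),('tray_three',(318,203),(320,273),.016,1),('big_roll',(342,252),(320,202),.03,0),('small_roll',(263,279),(398,195),.015,0),('stamp',(398,232),(259,206),.03,1),('label_carton',(111,297),(535,213),.03,1),('paste_jar',(199,298),(453,186),.035,0),('parcel',(485,171),(138,250),.04,1),('stapler',(357,322),(328,131),.025,1)]:
    obs=[]
    for c,p in((cs,ps),(ct,pt)):
        rr=[r for r in nets.outline_of(c,t) if np.hypot(*(np.array(r['pixel'])-p))<15]
        if rr: obs.append((c,rr[0]['region'],None))
    x0=at(ct,pt,h)[:2]
    out=[fit(t,[o],x0,rot) for o in obs]
    f=fit(t,obs,x0,rot) if obs else None
    print(t,len(obs),x0.round(3),'both',np.round(f,4) if f else None,'each',[np.round(o,3) for o in out])
E
python3 m0.py
```

```text
tray_two 2 [ 0.464 -0.181] both [ 0.4655 -0.1815 -0.0387  0.9706] each [array([ 0.467, -0.181,  3.105,  0.974]), array([ 0.465, -0.183, -0.042,  0.982])]
tray_three 2 [0.478 0.149] both [0.4783 0.1499 0.0238 0.9798] each [array([0.479, 0.15 , 3.173, 0.98 ]), array([0.478, 0.15 , 0.015, 0.983])]
big_roll 2 [0.628 0.151] both [0.6258 0.1538 0.     0.8084] each [array([0.626, 0.154, 0.   , 0.929]), array([0.626, 0.155, 0.   , 0.688])]
small_roll 2 [ 0.648 -0.017] both [ 0.6449 -0.0137  0.      0.8509] each [array([ 0.645, -0.014,  0.   ,  0.946]), array([ 0.644, -0.012,  0.   ,  0.76 ])]
stamp 2 [0.618 0.281] both [0.6233 0.2849 0.7661 0.9138] each [array([0.622, 0.286, 0.772, 0.911]), array([0.623, 0.284, 0.748, 0.933])]
label_carton 2 [ 0.611 -0.31 ] both [ 0.616  -0.3075  3.8322  0.9377] each [array([ 0.615, -0.307,  3.846,  0.938]), array([ 0.617, -0.309,  0.719,  0.958])]
paste_jar 2 [ 0.665 -0.131] both [ 0.6653 -0.1326  0.      0.8723] each [array([ 0.668, -0.132,  0.   ,  0.895]), array([ 0.664, -0.131,  0.   ,  0.854])]
parcel 2 [0.519 0.538] both [0.5187 0.5348 0.2879 0.9773] each [array([0.519, 0.534, 3.416, 0.977]), array([0.519, 0.535, 0.288, 0.981])]
stapler 2 [0.785 0.136] both [ 0.7882  0.136  -0.1165  0.8496] each [array([ 0.788,  0.136, -0.1  ,  0.868]), array([0.787, 0.137, 3.04 , 0.835])]
```

```bash
cat > go.py <<'E'
import sys
from h import *
from scipy.spatial.transform import Rotation as Ro
x,y,z,phi=map(float,sys.argv[1:5])
o=robot.get_obs(); R=Ro.from_quat(o['tool_rot']).as_matrix(); ph=np.arctan2(R[1,1],R[0,1])
sp=-((phi-ph+np.pi/2)%np.pi-np.pi/2)
d=np.array([x,y,z])-o['position']
def T(ph): return np.array([[-np.sin(ph),np.cos(ph),0],[np.cos(ph),np.sin(ph),0],[0,0,-1]])
print('pos',o['position'].round(4),'phi',ph.round(3),'t',o['time'],'F',o['ft_force'].round(1),'w',round(o['grip_width'],4))
print('spin',sp.round(3),'shift now(mm)',(R.T@d*1000).round(1),'after spin',(T(ph-sp)@d*1000).round(1))
E
python3 go.py .626 .154 .2 0
```

```text
pos [0.2006 0.5919 0.2226] phi 1.244 t 2.1 F [-0.3 -0.9 -1.5] w 0.0871
spin 1.244 shift now(mm) [-543.5 -278.2   22.6] after spin [-437.9  425.4   22.6]
```

Emit:
play_rows:
  commands:
    - {"x": 0, "y": 0, "z": 0, "spin": 0.15}
    - {"x": 0, "y": 0, "z": 0, "spin": 0.15}
    - {"x": 0, "y": 0, "z": 0, "spin": 0.15}
    - {"x": 0, "y": 0, "z": 0, "spin": 0.15}
    - {"x": 0, "y": 0, "z": 0, "spin": 0.15}
    - {"x": 0, "y": 0, "z": 0, "spin": 0.15}
    - {"x": 0, "y": 0, "z": 0, "spin": 0.15}
    - {"x": 0, "y": 0, "z": 0, "spin": 0.15}
  grip: 1

```text
time: 2.9
position: [0.2005, 0.5919, 0.2225]
tool_rot: [0.694, 0.72, -0.0, 0.0]
ft_force: [-0.2, -1.4, -0.2]
grip_width: 0.0871
```

```bash
python3 go.py .626 .154 .2 0
```

```text
pos [0.2005 0.5919 0.2225] phi 0.038 t 2.9 F [-0.2 -1.4 -0.2] w 0.0871
spin 0.038 shift now(mm) [-453.6  408.6   22.5] after spin [-437.9  425.5   22.5]
```

Emit:
play_rows:
  commands:
    - {"x": 0, "y": 0, "z": 0, "spin": 0.04}
    - {"x": -35, "y": 34, "z": 2, "spin": 0}
    - {"x": -35, "y": 34, "z": 2, "spin": 0}
    - {"x": -35, "y": 34, "z": 2, "spin": 0}
    - {"x": -35, "y": 34, "z": 2, "spin": 0}
    - {"x": -35, "y": 34, "z": 2, "spin": 0}
    - {"x": -35, "y": 34, "z": 2, "spin": 0}
    - {"x": -35, "y": 34, "z": 2, "spin": 0}

```text
time: 3.7
position: [0.4409, 0.3461, 0.2087]
tool_rot: [0.705, 0.71, 0.004, -0.001]
ft_force: [0.8, 0.5, -0.5]
grip_width: 0.0869
```

```bash
python3 go.py .626 .154 .2 0
```

```text
pos [0.4409 0.3461 0.2087] phi 0.007 t 3.7 F [ 0.8  0.5 -0.5] w 0.0869
spin 0.007 shift now(mm) [-193.5  183.7    8. ] after spin [-192.1  185.1    8.7]
```

Emit:
play_rows:
  commands:
    - {"x": -34, "y": 33, "z": 0, "spin": 0}
    - {"x": -34, "y": 33, "z": 0, "spin": 0}
    - {"x": -34, "y": 33, "z": 0, "spin": 0}
    - {"x": -34, "y": 33, "z": 0, "spin": 0}
    - {"x": -34, "y": 33, "z": 0, "spin": 0}
    - {"x": -20, "y": 18, "z": 0, "spin": 0}
    - {"x": 0, "y": 0, "z": 0, "spin": 0}

```text
time: 4.4
position: [0.6377, 0.142, 0.2085]
tool_rot: [0.708, 0.707, 0.006, 0.001]
ft_force: [-0.8, 0.7, -0.7]
grip_width: 0.087
```

```bash
python3 go.py .626 .154 .012 0
python3 - <<'E'
from fit import *
from scipy.spatial.transform import Rotation as Ro
o=robot.get_obs(); c=cams.camera('wrist'); save(c['img'],'w1.png')
P=np.eye(4);P[:3,:3]=Ro.from_quat(o['tool_rot']).as_matrix();P[:3,3]=o['position'];T=P@c['mount']
for t,z in(('big_roll',.048),):
  for r in nets.outline_of(c,t): print(t,r['conf'],r['pixel'],at(c,r['pixel'],z,T),r['region'].sum(), fit(t,[(c,r['region'],T)],(.626,.154),0))
E
```

```text
pos [0.6377 0.142  0.2085] phi -0.002 t 4.4 F [-0.8  0.7 -0.7] w 0.087
spin -0.002 shift now(mm) [ 10.7 -13.7 196.5] after spin [ 12.  -11.7 196.5]
big_roll 0.98 [292.9, 211.2] [0.62221948 0.14878599 0.048     ] 4037 (np.float64(0.6256757922507823), np.float64(0.15501969179697334), np.float64(0.0), np.float64(0.7830264308619181))
big_roll 0.67 [443.5, 58.7] [0.73311836 0.26158519 0.048     ] 5854 (np.float64(0.626), np.float64(0.154), np.float64(0.0), np.float64(-0.0))
big_roll 0.57 [2.8, 221.2] [0.38831968 0.14176322 0.048     ] 557 (np.float64(0.626), np.float64(0.154), np.float64(0.0), np.float64(-0.0))
```

View pics/w1.png

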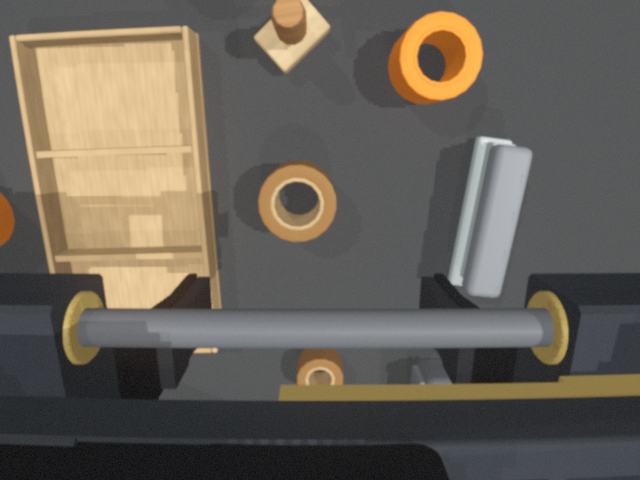

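Wrist view agrees: brown roll ring at (297,201) fits to (0.626, 0.155). Descending.

Emit:
play_rows:
  commands:
    - {"x": 12, "y": -12, "z": 20, "spin": 0}
    - {"x": 0, "y": 0, "z": 40, "spin": 0}
    - {"x": 0, "y": 0, "z": 40, "spin": 0}
    - {"x": 0, "y": 0, "z": 25, "spin": 0}
    - {"x": 0, "y": 0, "z": 0, "spin": 0}

```text
time: 5.0
position: [0.6183, 0.1667, 0.083]
tool_rot: [0.704, 0.71, 0.006, -0.001]
ft_force: [-0.5, -0.2, -1.0]
grip_width: 0.087
```

```bash
python3 go.py .626 .1545 .012 0
```

```text
pos [0.6183 0.1667 0.083 ] phi 0.01 t 5.0 F [-0.5 -0.2 -1. ] w 0.087
spin 0.01 shift now(mm) [-13.    7.1  70.9] after spin [-12.2   7.7  71. ]
```

Emit:
play_rows:
  commands:
    - {"x": -12, "y": 8, "z": 5, "spin": 0.01}
    - {"x": 0, "y": 0, "z": 0, "spin": 0}
    - {"x": 0, "y": 0, "z": 0, "spin": 0}

```text
time: 5.3
position: [0.627, 0.1568, 0.0807]
tool_rot: [0.706, 0.708, 0.008, -0.0]
ft_force: [0.1, 0.4, -0.3]
grip_width: 0.087
```

```bash
python3 go.py .626 .1545 .012 0
```

```text
pos [0.627  0.1568 0.0807] phi 0.003 t 5.3 F [ 0.1  0.4 -0.3] w 0.087
spin 0.003 shift now(mm) [-3.  -1.8 68.7] after spin [-2.3 -1.  68.7]
```

Emit:
play_rows:
  commands:
    - {"x": -2, "y": -1, "z": 25, "spin": 0}
    - {"x": 0, "y": 0, "z": 25, "spin": 0}
    - {"x": 0, "y": 0, "z": 15, "spin": 0}
    - {"x": 0, "y": 0, "z": 0, "spin": 0}

```text
time: 5.7
position: [0.6331, 0.1555, 0.0213]
tool_rot: [0.706, 0.708, 0.013, 0.004]
ft_force: [-0.1, -0.7, 0.2]
grip_width: 0.0871
```

```bash
python3 go.py .626 .1545 .012 0
```

```text
pos [0.6331 0.1555 0.0213] phi 0.001 t 5.7 F [-0.1 -0.7  0.2] w 0.0871
spin 0.001 shift now(mm) [-1.1 -7.4  9.1] after spin [-1.  -7.1  9.3]
```

Emit:
play_rows:
  commands:
    - {"x": -1, "y": -7, "z": 9, "spin": 0}
    - {"x": 0, "y": 0, "z": 0, "spin": 0}

```text
time: 5.9
position: [0.627, 0.1546, 0.0133]
tool_rot: [0.707, 0.708, 0.014, 0.005]
ft_force: [-0.4, -0.1, -0.0]
grip_width: 0.087
```

```bash
python3 go.py .626 .1545 .012 0
```

```text
pos [0.627  0.1546 0.0133] phi 0.001 t 5.9 F [-0.4 -0.1 -0. ] w 0.087
spin 0.001 shift now(mm) [-0.1 -1.   1.3] after spin [-0.1 -1.   1.3]
```

Emit:
play_rows:
  commands:
    - {"x": 0, "y": 0, "z": 0, "spin": 0}
    - {"x": 0, "y": 0, "z": 0, "spin": 0}
    - {"x": 0, "y": 0, "z": 0, "spin": 0}
    - {"x": 0, "y": 0, "z": 0, "spin": 0}
    - {"x": 0, "y": 0, "z": 0, "spin": 0}
  grip: 0
  newtons: 25

```text
time: 6.4
position: [0.6285, 0.1548, 0.0159]
tool_rot: [0.706, 0.708, 0.016, 0.007]
ft_force: [-0.9, 0.2, -1.7]
grip_width: 0.0616
```

```bash
python3 go.py .4638 -.226 .14 -.04
```

```text
pos [0.6285 0.1548 0.0159] phi 0.001 t 6.4 F [-0.9  0.2 -1.7] w 0.0616
spin 0.041 shift now(mm) [-378.9 -161.1 -134.2] after spin [-387.1 -149.3 -124.1]
```

Emit:
play_rows:
  commands:
    - {"x": 0, "y": 0, "z": -30, "spin": 0}
    - {"x": 0, "y": 0, "z": -40, "spin": 0}
    - {"x": -10, "y": 0, "z": -40, "spin": 0}
    - {"x": -35, "y": -10, "z": -10, "spin": 0.04}

```text
time: 6.8
position: [0.6137, 0.1106, 0.1349]
tool_rot: [0.719, 0.695, 0.014, 0.004]
ft_force: [0.4, -1.0, -0.3]
grip_width: 0.0615
```

```bash
python3 go.py .4638 -.226 .13 -.04; python3 -c "
from h import *
print(robot.get_obs()['tool_rot'])"
```

```text
pos [0.6137 0.1106 0.1349] phi -0.035 t 6.8 F [ 0.4 -1.  -0.3] w 0.0615
spin 0.005 shift now(mm) [-341.6 -138.2   -3.5] after spin [-342.4 -136.4    4.9]
[0.71913097 0.69472128 0.01399718 0.00413293]
```

Emit:
play_rows:
  commands:
    - {"x": -41, "y": -16, "z": 0, "spin": 0}
    - {"x": -41, "y": -16, "z": 0, "spin": 0}
    - {"x": -41, "y": -16, "z": 0, "spin": 0}
    - {"x": -41, "y": -16, "z": 0, "spin": 0}
    - {"x": -41, "y": -16, "z": 0, "spin": 0}
    - {"x": -41, "y": -16, "z": 0, "spin": 0}
    - {"x": -41, "y": -16, "z": 0, "spin": 0}
    - {"x": -30, "y": -16, "z": 0, "spin": 0}

```text
time: 7.6
position: [0.4747, -0.2127, 0.1311]
tool_rot: [0.717, 0.697, 0.018, 0.01]
ft_force: [0.5, -0.9, -1.4]
grip_width: 0.0613
```

```bash
sed -i "s/^print('pos'/Z=R[:,2]; print('tilt',Z[:2].round(3)); print('pos'/" go.py; python3 go.py .4638 -.226 .07 -.04
```

```text
tilt [0.04 0.01]
pos [ 0.4747 -0.2127  0.1311] phi -0.029 t 7.6 F [ 0.5 -0.9 -1.4] w 0.0613
spin 0.011 shift now(mm) [-14.3 -13.   60.4] after spin [-13.7 -10.4  61.1]
```

Emit:
play_rows:
  commands:
    - {"x": -14, "y": -11, "z": 10, "spin": 0.01}
    - {"x": 0, "y": 0, "z": 20, "spin": 0}
    - {"x": 0, "y": 0, "z": 20, "spin": 0}

```text
time: 7.9
position: [0.465, -0.2343, 0.0821]
tool_rot: [0.724, 0.69, 0.018, 0.015]
ft_force: [-0.1, -0.5, -1.8]
grip_width: 0.0612
```

```bash
python3 go.py .4638 -.226 .02 -.04
```

```text
tilt [0.047 0.002]
pos [ 0.465  -0.2343  0.0821] phi -0.048 t 7.9 F [-0.1 -0.5 -1.8] w 0.0612
spin -0.008 shift now(mm) [ 8.  -4.5 62. ] after spin [ 8.2 -1.5 62.1]
```

Emit:
play_rows:
  commands:
    - {"x": 8, "y": -3, "z": 25, "spin": 0}
    - {"x": 0, "y": -1, "z": 20, "spin": 0}
    - {"x": 0, "y": 0, "z": 5, "spin": 0}

```text
time: 8.2
position: [0.4634, -0.2271, 0.0294]
tool_rot: [0.724, 0.689, 0.018, 0.015]
ft_force: [-0.9, -0.3, -1.4]
grip_width: 0.0613
```

```bash
python3 go.py .4638 -.226 .02 -.04
```

```text
tilt [0.047 0.002]
pos [ 0.4634 -0.2271  0.0294] phi -0.05 t 8.2 F [-0.9 -0.3 -1.4] w 0.0613
spin -0.01 shift now(mm) [ 1.1 -0.1  9.4] after spin [1.1 0.4 9.4]
```

Emit:
play_rows:
  commands:
    - {"x": 1, "y": 0, "z": 7, "spin": 0}
    - {"x": 0, "y": 0, "z": 3, "spin": 0}

```text
time: 8.4
position: [0.4643, -0.2263, 0.0204]
tool_rot: [0.724, 0.689, 0.018, 0.015]
ft_force: [-4.0, 2.2, 26.0]
grip_width: 0.0615
```

```bash
python3 go.py .4638 -.226 .02 -.04
```

```text
tilt [0.047 0.002]
pos [ 0.4643 -0.2263  0.0204] phi -0.05 t 8.4 F [-4.   2.2 26. ] w 0.0615
spin -0.01 shift now(mm) [ 0.3 -0.5  0.4] after spin [ 0.3 -0.5  0.4]
```

Emit:
play_rows:
  commands:
    - {"x": 0, "y": 0, "z": 0, "spin": 0}
    - {"x": 0, "y": 0, "z": 0, "spin": 0}
    - {"x": 0, "y": 0, "z": 0, "spin": 0}
  grip: 0.84

```text
time: 8.7
position: [0.466, -0.2274, 0.0229]
tool_rot: [0.724, 0.689, 0.018, 0.018]
ft_force: [-0.0, -0.9, 0.4]
grip_width: 0.0719
```

```bash
python3 go.py .4638 -.226 .15 -.04
```

```text
tilt [ 0.051 -0.001]
pos [ 0.466  -0.2274  0.0229] phi -0.05 t 8.7 F [-0.  -0.9  0.4] w 0.0719
spin -0.01 shift now(mm) [   1.5    4.2 -127.1] after spin [   1.3   -2.3 -127.1]
```

Emit:
play_rows:
  commands:
    - {"x": 0, "y": 1, "z": -25, "spin": 0}
    - {"x": 0, "y": 2, "z": -35, "spin": 0}
    - {"x": 0, "y": 2, "z": -40, "spin": 0}
    - {"x": 0, "y": 0, "z": -30, "spin": 0}

```text
time: 9.1
position: [0.4629, -0.2262, 0.1536]
tool_rot: [0.724, 0.689, 0.018, 0.014]
ft_force: [-0.1, 0.3, 0.1]
grip_width: 0.0728
```

```bash
python3 go.py .623 .285 .15 0
python3 - <<'E'
from fit import *
c=cams.camera('top'); save(c['img'],'top1.png')
for r in nets.outline_of(c,'big_roll'): print(r['conf'],r['pixel'])
E
```

```text
tilt [0.044 0.004]
pos [ 0.4629 -0.2262  0.1536] phi -0.05 t 9.1 F [-0.1  0.3  0.1] w 0.0728
spin -0.05 shift now(mm) [518.5 134.   12.9] after spin [511.2 160.1   3.6]
0.97 [503.8, 280.7]
0.97 [322.8, 347.9]
0.64 [266.4, 149.7]
0.63 [215.9, 241.3]
```

View pics/top1.png

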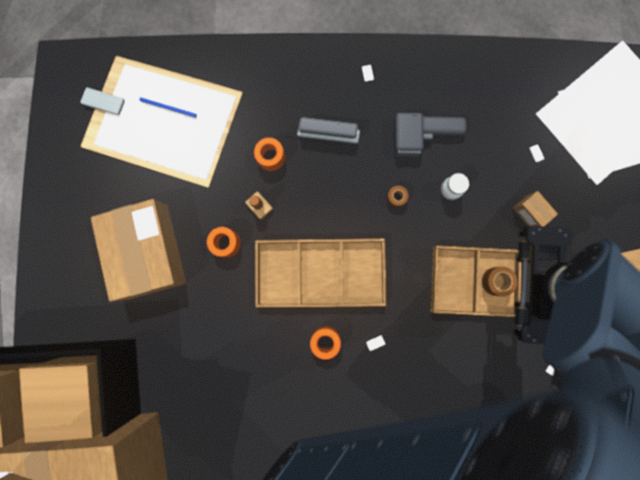

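The brown roll sits in tray two at (502,281), upright. Next the stamp.

Emit:
play_rows:
  commands:
    - {"x": 42, "y": 12, "z": 0, "spin": -0.05}
    - {"x": 43, "y": 13, "z": 1, "spin": 0}
    - {"x": 43, "y": 13, "z": 1, "spin": 0}
    - {"x": 43, "y": 13, "z": 1, "spin": 0}
    - {"x": 43, "y": 13, "z": 1, "spin": 0}
    - {"x": 43, "y": 13, "z": 1, "spin": 0}
    - {"x": 43, "y": 13, "z": 1, "spin": 0}
    - {"x": 43, "y": 13, "z": 1, "spin": 0}
  grip: 1

```text
time: 10.0
position: [0.574, 0.1189, 0.1494]
tool_rot: [0.711, 0.703, 0.016, 0.02]
ft_force: [2.5, 0.7, -0.5]
grip_width: 0.0873
```

```bash
python3 go.py .623 .285 .14 0
```

```text
tilt [ 0.051 -0.006]
pos [0.574  0.1189 0.1494] phi -0.011 t 10.0 F [ 2.5  0.7 -0.5] w 0.0873
spin -0.011 shift now(mm) [166.7  46.6  10.9] after spin [166.1  49.    9.4]
```

Emit:
play_rows:
  commands:
    - {"x": 40, "y": 12, "z": 2, "spin": -0.01}
    - {"x": 40, "y": 12, "z": 2, "spin": 0}
    - {"x": 40, "y": 12, "z": 2, "spin": 0}
    - {"x": 30, "y": 8, "z": 2, "spin": 0}
    - {"x": 3, "y": 0, "z": 0, "spin": 0}

```text
time: 10.5
position: [0.6181, 0.2845, 0.1363]
tool_rot: [0.705, 0.709, 0.015, 0.018]
ft_force: [0.5, -0.9, -0.1]
grip_width: 0.0868
```

```bash
python3 go.py .623 .285 .031 0
cat > w.py <<'E'
import sys
from fit import *
from scipy.spatial.transform import Rotation as Ro
t,x,y,rot,fn=sys.argv[1],float(sys.argv[2]),float(sys.argv[3]),int(sys.argv[4]),sys.argv[5]
z0=float(sys.argv[6]) if len(sys.argv)>6 else 0
o=robot.get_obs(); c=cams.camera('wrist'); save(c['img'],fn)
P=np.eye(4);P[:3,:3]=Ro.from_quat(o['tool_rot']).as_matrix();P[:3,3]=o['position'];T=P@c['mount']
print('expect px',proj(c,[x,y,.03],T))
for r in nets.outline_of(c,t)[:2]: print(t,round(r['conf'],2),np.round(r['pixel']),np.round(fit(t,[(c,r['region'],T)],(x,y),rot,z0=z0),4))
E
python3 w.py stamp .623 .285 1 w2.png
```

```text
tilt [ 0.047 -0.005]
pos [0.6181 0.2845 0.1363] phi 0.006 t 10.5 F [ 0.5 -0.9 -0.1] w 0.0868
spin 0.006 shift now(mm) [  1.1  -0.  105.4] after spin [  0.5   4.9 105.3]
expect px [314.57968265 234.05823456]
stamp 0.98 [313. 229.] [0.6219 0.2862 0.7446 0.915 ]
```

View pics/w2.png

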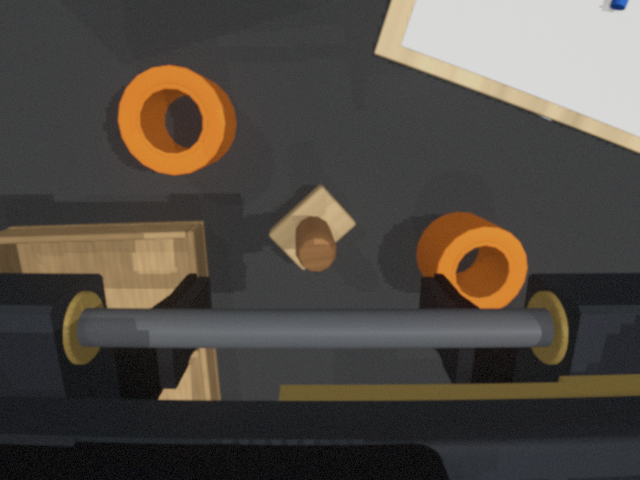

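Emit:
play_rows:
  commands:
    - {"x": 1, "y": 0, "z": 25, "spin": 0}
    - {"x": 0, "y": 0, "z": 30, "spin": 0}
    - {"x": 0, "y": 0, "z": 25, "spin": 0}
  grip: 0.65

```text
time: 10.9
position: [0.6228, 0.2785, 0.0581]
tool_rot: [0.706, 0.708, 0.016, 0.021]
ft_force: [-0.4, -0.9, -0.7]
grip_width: 0.0708
```

```bash
python3 go.py .6225 .2855 .031 0
```

```text
tilt [ 0.051 -0.007]
pos [0.6228 0.2785 0.0581] phi 0.003 t 10.9 F [-0.4 -0.9 -0.7] w 0.0708
spin 0.003 shift now(mm) [ 7.2 -1.6 27. ] after spin [ 7.  -0.3 27.1]
```

Emit:
play_rows:
  commands:
    - {"x": 7, "y": -1, "z": 16, "spin": 0}
    - {"x": 0, "y": -1, "z": 8, "spin": 0}
    - {"x": 0, "y": 0, "z": 0, "spin": 0}

```text
time: 11.2
position: [0.6185, 0.2806, 0.0286]
tool_rot: [0.708, 0.706, 0.011, 0.019]
ft_force: [0.2, -0.2, 0.0]
grip_width: 0.0573
```

```bash
python3 go.py .6225 .2855 .031 0
```

```text
tilt [ 0.042 -0.011]
pos [0.6185 0.2806 0.0286] phi -0.002 t 11.2 F [ 0.2 -0.2  0. ] w 0.0573
spin -0.002 shift now(mm) [ 4.9  4.1 -2.2] after spin [ 4.9  4.  -2.4]
```

Emit:
play_rows:
  commands:
    - {"x": 6, "y": 4, "z": -2, "spin": 0}

```text
time: 11.3
position: [0.622, 0.2857, 0.0309]
tool_rot: [0.708, 0.706, 0.01, 0.018]
ft_force: [0.4, -0.5, 0.3]
grip_width: 0.0568
```

```bash
python3 go.py .6225 .2855 .031 0
```

```text
tilt [ 0.04  -0.011]
pos [0.622  0.2857 0.0309] phi -0.003 t 11.3 F [ 0.4 -0.5  0.3] w 0.0568
spin -0.003 shift now(mm) [-0.2  0.5 -0.1] after spin [-0.2  0.5 -0.1]
```

Emit:
play_rows:
  commands:
    - {"x": 0, "y": 0, "z": 0, "spin": 0}
    - {"x": 0, "y": 0, "z": 0, "spin": 0}
    - {"x": 0, "y": 0, "z": 0, "spin": 0}
    - {"x": 0, "y": 0, "z": 0, "spin": 0}
    - {"x": 0, "y": 0, "z": 0, "spin": 0}
  grip: 0
  newtons: 25

```text
time: 11.8
position: [0.6257, 0.2877, 0.036]
tool_rot: [0.708, 0.706, 0.014, 0.021]
ft_force: [-1.0, 0.9, -0.0]
grip_width: 0.0246
```

```bash
python3 go.py .4672 -.137 .17 -.04
```

```text
tilt [ 0.049 -0.009]
pos [0.6257 0.2877 0.036 ] phi -0.002 t 11.8 F [-1.   0.9 -0. ] w 0.0246
spin 0.038 shift now(mm) [-426.2 -150.8 -137.9] after spin [-430.7 -141.4 -134. ]
```

Emit:
play_rows:
  commands:
    - {"x": 0, "y": 0, "z": -30, "spin": 0}
    - {"x": -5, "y": 0, "z": -40, "spin": 0}
    - {"x": -30, "y": -10, "z": -35, "spin": 0.04}
    - {"x": -43, "y": -14, "z": -15, "spin": 0}
    - {"x": -43, "y": -14, "z": 0, "spin": 0}
    - {"x": -43, "y": -14, "z": 0, "spin": 0}
    - {"x": -43, "y": -14, "z": 0, "spin": 0}
    - {"x": -43, "y": -14, "z": 0, "spin": 0}

```text
time: 12.6
position: [0.5303, 0.0396, 0.1577]
tool_rot: [0.718, 0.695, 0.017, 0.023]
ft_force: [0.2, -1.2, -1.8]
grip_width: 0.0236
```

```bash
python3 go.py .4672 -.137 .15 -.04
```

```text
tilt [ 0.056 -0.009]
pos [0.5303 0.0396 0.1577] phi -0.032 t 12.6 F [ 0.2 -1.2 -1.8] w 0.0236
spin 0.008 shift now(mm) [-178.6  -57.7    5.8] after spin [-179.   -56.     7.7]
```

Emit:
play_rows:
  commands:
    - {"x": -42, "y": -12, "z": 1, "spin": 0}
    - {"x": -42, "y": -12, "z": 1, "spin": 0}
    - {"x": -42, "y": -12, "z": 1, "spin": 0}
    - {"x": -30, "y": -10, "z": 1, "spin": 0}
    - {"x": -8, "y": -2, "z": 1, "spin": 0}

```text
time: 13.1
position: [0.4728, -0.1324, 0.1522]
tool_rot: [0.72, 0.694, 0.017, 0.024]
ft_force: [-0.2, 0.3, -0.5]
grip_width: 0.0233
```

```bash
python3 go.py .4672 -.137 .045 -.04
```

```text
tilt [ 0.057 -0.011]
pos [ 0.4728 -0.1324  0.1522] phi -0.036 t 13.1 F [-0.2  0.3 -0.5] w 0.0233
spin 0.004 shift now(mm) [ -3.8 -11.6 106.7] after spin [ -4.8  -5.4 107.2]
```

Emit:
play_rows:
  commands:
    - {"x": -5, "y": -6, "z": 15, "spin": 0}
    - {"x": 0, "y": -2, "z": 25, "spin": 0}
    - {"x": 0, "y": -1, "z": 15, "spin": 0}

```text
time: 13.4
position: [0.469, -0.1405, 0.098]
tool_rot: [0.721, 0.692, 0.018, 0.028]
ft_force: [0.0, 0.5, -1.2]
grip_width: 0.0239
```

```bash
python3 go.py .4672 -.137 .04 -.04;  python3 - <<'E'
from fit import *
c=cams.camera('scene'); save(cv2.resize(c['img'][140:320,80:320],None,fx=3,fy=3),'s2.png')
E
```

```text
tilt [ 0.065 -0.015]
pos [ 0.469  -0.1405  0.098 ] phi -0.041 t 13.4 F [ 0.   0.5 -1.2] w 0.0239
spin -0.001 shift now(mm) [ 4.1 -5.7 57.7] after spin [ 3.4 -1.9 58. ]
```

View pics/s2.png

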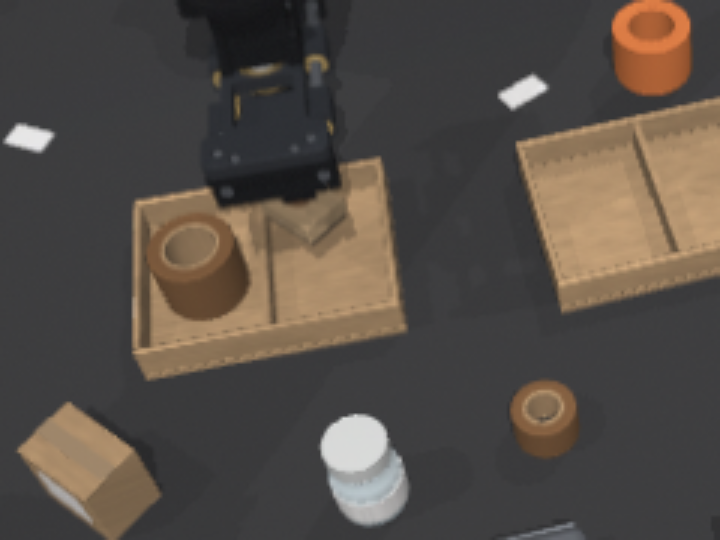

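The big roll stands in its compartment; the stamp hangs over the free one. Lowering.

Emit:
play_rows:
  commands:
    - {"x": 3, "y": -3, "z": 22, "spin": 0}
    - {"x": 0, "y": -1, "z": 20, "spin": 0}
    - {"x": 0, "y": 0, "z": 6, "spin": 0}

```text
time: 13.75
position: [0.4691, -0.1361, 0.0479]
tool_rot: [0.72, 0.693, 0.018, 0.027]
ft_force: [-0.6, 0.6, 0.0]
grip_width: 0.0233
```

```bash
python3 go.py .4672 -.137 .04 -.04
```

```text
tilt [ 0.064 -0.014]
pos [ 0.4691 -0.1361  0.0479] phi -0.039 t 13.75 F [-0.6  0.6  0. ] w 0.0233
spin 0.001 shift now(mm) [-0.9 -2.4  7.7] after spin [-1.  -1.8  7.9]
```

Emit:
play_rows:
  commands:
    - {"x": -1, "y": -2, "z": 5, "spin": 0}
    - {"x": 0, "y": 0, "z": 3, "spin": 0}

```text
time: 13.95
position: [0.4687, -0.1366, 0.0408]
tool_rot: [0.72, 0.693, 0.019, 0.028]
ft_force: [-2.5, 3.3, 27.6]
grip_width: 0.0239
```

```bash
python3 go.py .4672 -.137 .04 -.04
```

```text
tilt [ 0.066 -0.014]
pos [ 0.4687 -0.1366  0.0408] phi -0.038 t 13.95 F [-2.5  3.3 27.6] w 0.0239
spin 0.002 shift now(mm) [-0.5 -1.5  0.7] after spin [-0.5 -1.5  0.8]
```

Emit:
play_rows:
  commands:
    - {"x": 0, "y": 0, "z": 0, "spin": 0}
    - {"x": 0, "y": 0, "z": 0, "spin": 0}
    - {"x": 0, "y": 0, "z": 0, "spin": 0}
  grip: 0.6

```text
time: 14.25
position: [0.4705, -0.1369, 0.0433]
tool_rot: [0.72, 0.693, 0.02, 0.03]
ft_force: [0.7, -0.2, 0.5]
grip_width: 0.0403
```

```bash
python3 go.py .4687 -.137 .16 -.04
```

```text
tilt [ 0.07  -0.017]
pos [ 0.4705 -0.1369  0.0433] phi -0.037 t 14.25 F [ 0.7 -0.2  0.5] w 0.0403
spin 0.003 shift now(mm) [  -1.8    6.5 -116.5] after spin [-1.000e-01 -1.800e+00 -1.167e+02]
```

Emit:
play_rows:
  commands:
    - {"x": 0, "y": 1, "z": -25, "spin": 0}
    - {"x": 0, "y": 2, "z": -35, "spin": 0}
    - {"x": 0, "y": 2, "z": -40, "spin": 0}
    - {"x": 0, "y": 1, "z": -30, "spin": 0}

```text
time: 14.65
position: [0.4653, -0.1341, 0.1745]
tool_rot: [0.72, 0.693, 0.018, 0.026]
ft_force: [1.4, -0.1, -0.5]
grip_width: 0.052
```

```bash
python3 go.py .4687 -.137 .16 -.04;  python3 - <<'E'
from fit import *
print(robot.get_obs()['q'])
c=cams.camera('scene'); save(cv2.resize(c['img'][140:320,80:320],None,fx=3,fy=3),'s3.png')
c=cams.camera('scene'); print(robot.get_obs()['q'])
E
python3 go.py .4687 -.137 .16 -.04
```

```text
tilt [ 0.062 -0.012]
pos [ 0.4653 -0.1341  0.1745] phi -0.038 t 14.65 F [ 1.4 -0.1 -0.5] w 0.052
spin 0.002 shift now(mm) [-2.7  2.6 14.7] after spin [-2.8  3.6 14.5]
[-0.52539804  0.3905333   1.87588155  0.02863156  0.81529878 -0.50645683]
[-0.5251469   0.38752552  1.87372334  0.02877999  0.81244039 -0.50660615]
tilt [ 0.069 -0.016]
pos [ 0.4675 -0.1352  0.1765] phi -0.037 t 14.75 F [ 0.2 -0.   0.1] w 0.0522
spin 0.003 shift now(mm) [-1.5  0.1 16.5] after spin [-1.7  1.3 16.5]
```

View pics/s3.png

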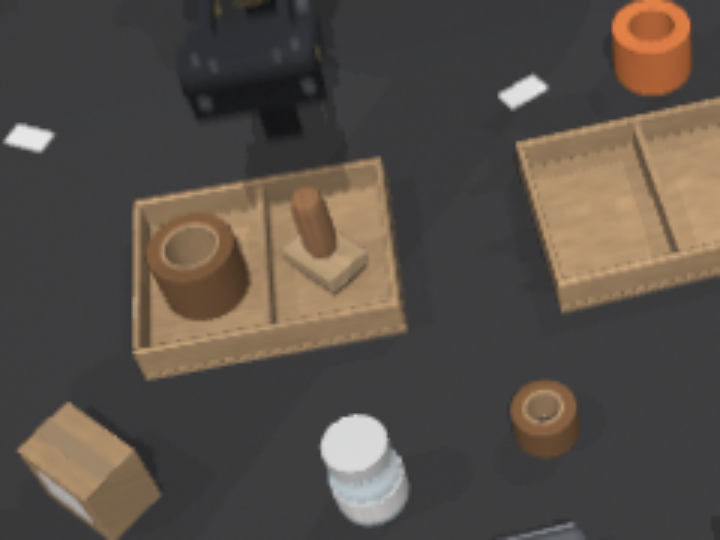

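Both kits-two items stand upright in tray two. A slow tool tilt is building up; testing how idle rows affect it.

Emit:
play_rows:
  commands:
    - {"x": 0, "y": 0, "z": 0, "spin": 0}
    - {"x": 0, "y": 0, "z": 0, "spin": 0}
    - {"x": 0, "y": 0, "z": 0, "spin": 0}

```text
time: 15.05
position: [0.4664, -0.1346, 0.1756]
tool_rot: [0.72, 0.693, 0.019, 0.029]
ft_force: [-0.1, 0.3, 0.1]
grip_width: 0.0519
```

```bash
python3 go.py .4687 -.137 .16 -.04;  python3 - <<'E'
from fit import *
print(robot.get_obs()['q'])
E
```

```text
tilt [ 0.068 -0.015]
pos [ 0.4664 -0.1346  0.1756] phi -0.037 t 15.05 F [-0.1  0.3  0.1] w 0.0519
spin 0.003 shift now(mm) [-2.1  1.3 15.7] after spin [-2.3  2.4 15.6]
[-0.52525302  0.38813622  1.87637805  0.02877571  0.81086765 -0.50664412]
```

Emit:
play_rows:
  commands:
    - {"x": 0, "y": 0, "z": -50, "spin": 0}
    - {"x": 0, "y": 0, "z": -50, "spin": 0}
    - {"x": 0, "y": 0, "z": -50, "spin": 0}
    - {"x": 0, "y": 0, "z": 0, "spin": 0}
    - {"x": 0, "y": 0, "z": 0, "spin": 0}

```text
time: 15.55
position: [0.4541, -0.1316, 0.3212]
tool_rot: [0.72, 0.693, 0.016, 0.019]
ft_force: [0.2, -0.0, -0.6]
grip_width: 0.0526
```

```bash
python3 go.py .4687 -.137 .16 -.04
```

```text
tilt [ 0.049 -0.004]
pos [ 0.4541 -0.1316  0.3212] phi -0.039 t 15.55 F [ 0.2 -0.  -0.6] w 0.0526
spin 0.001 shift now(mm) [ -4.4   6.9 161.7] after spin [ -4.8  14.8 161.2]
```

Emit:
play_rows:
  commands:
    - {"x": 0, "y": 0, "z": 18, "spin": 0}
    - {"x": 0, "y": 0, "z": 18, "spin": 0}
    - {"x": 0, "y": 0, "z": 18, "spin": 0}
    - {"x": 0, "y": 0, "z": 18, "spin": 0}
    - {"x": 0, "y": 0, "z": 18, "spin": 0}
    - {"x": 0, "y": 0, "z": 18, "spin": 0}
    - {"x": 0, "y": 0, "z": 18, "spin": 0}
    - {"x": 0, "y": 0, "z": 0, "spin": 0}

```text
time: 16.35
position: [0.4516, -0.1273, 0.176]
tool_rot: [0.721, 0.693, 0.012, 0.004]
ft_force: [-1.5, -0.7, 0.7]
grip_width: 0.0522
```

```bash
python3 go.py .4687 -.137 .16 -.04
```

```text
tilt [0.024 0.01 ]
pos [ 0.4516 -0.1273  0.176 ] phi -0.04 t 16.35 F [-1.5 -0.7  0.7] w 0.0522
spin 0.0 shift now(mm) [-9.2 17.1 16.3] after spin [-9.  17.5 16. ]
```

Emit:
play_rows:
  commands:
    - {"x": 0, "y": 0, "z": -50, "spin": 0}
    - {"x": 0, "y": 0, "z": -50, "spin": 0}
    - {"x": 0, "y": 0, "z": -50, "spin": 0}
    - {"x": 0, "y": 0, "z": 0, "spin": 0}
    - {"x": 0, "y": 0, "z": 0, "spin": 0}

```text
time: 16.85
position: [0.4455, -0.1277, 0.3244]
tool_rot: [0.721, 0.693, 0.009, -0.005]
ft_force: [-0.3, -0.3, -0.5]
grip_width: 0.0522
```

Emit:
play_rows:
  commands:
    - {"x": 0, "y": 0, "z": 18, "spin": 0}
    - {"x": 0, "y": 0, "z": 18, "spin": 0}
    - {"x": 0, "y": 0, "z": 18, "spin": 0}
    - {"x": 0, "y": 0, "z": 18, "spin": 0}
    - {"x": 0, "y": 0, "z": 18, "spin": 0}
    - {"x": 0, "y": 0, "z": 18, "spin": 0}
    - {"x": 0, "y": 0, "z": 18, "spin": 0}
    - {"x": 0, "y": 0, "z": 0, "spin": 0}

```text
time: 17.65
position: [0.4383, -0.1204, 0.1844]
tool_rot: [0.721, 0.692, 0.006, -0.015]
ft_force: [-1.0, 0.1, 0.6]
grip_width: 0.0521
```

```bash
python3 go.py .616 -.3075 .18 0.7
```

```text
tilt [-0.012  0.031]
pos [ 0.4383 -0.1204  0.1844] phi -0.041 t 17.65 F [-1.   0.1  0.6] w 0.0521
spin -0.741 shift now(mm) [-179.8  185.1   -3.6] after spin [-257.6   15.3    4.4]
```

Emit:
play_rows:
  commands:
    - {"x": 0, "y": 0, "z": 0, "spin": -0.148}
    - {"x": 0, "y": 0, "z": 0, "spin": -0.148}
    - {"x": 0, "y": 0, "z": 0, "spin": -0.148}
    - {"x": 0, "y": 0, "z": 0, "spin": -0.148}
    - {"x": 0, "y": 0, "z": 0, "spin": -0.148}
  grip: 1

```text
time: 18.15
position: [0.4353, -0.1185, 0.1821]
tool_rot: [0.416, 0.909, 0.012, -0.017]
ft_force: [-0.2, -0.6, 0.2]
grip_width: 0.0826
```

```bash
python3 go.py .616 -.3075 .18 0.7
```

```text
tilt [-0.021  0.037]
pos [ 0.4353 -0.1185  0.1821] phi 0.713 t 18.15 F [-0.2 -0.6  0.2] w 0.0826
spin 0.013 shift now(mm) [-261.    13.    -8.6] after spin [-260.9   16.5    2.1]
```

Emit:
play_rows:
  commands:
    - {"x": -42, "y": 2, "z": -1, "spin": 0.01}
    - {"x": -42, "y": 2, "z": -1, "spin": 0}
    - {"x": -42, "y": 2, "z": -1, "spin": 0}
    - {"x": -42, "y": 2, "z": -1, "spin": 0}
    - {"x": -42, "y": 2, "z": -1, "spin": 0}
    - {"x": -30, "y": 3, "z": -1, "spin": 0}
    - {"x": -4, "y": 0, "z": 0, "spin": 0}

```text
time: 18.85
position: [0.6042, -0.2975, 0.1741]
tool_rot: [0.418, 0.908, 0.013, -0.023]
ft_force: [0.0, 0.2, -0.2]
grip_width: 0.0868
```

```bash
python3 go.py .616 -.3075 .08 0.7; python3 w.py label_carton .616 -.3075 1 w3.png
```

```text
tilt [-0.031  0.043]
pos [ 0.6042 -0.2975  0.1741] phi 0.708 t 18.85 F [ 0.   0.2 -0.2] w 0.0868
spin 0.008 shift now(mm) [-20.2   2.1  93.2] after spin [-15.2   2.6  94.1]
expect px [316.87046575 252.32904145]
label_carton 0.94 [317. 255.] [ 0.6154 -0.3069  0.7101  0.9824]
```

View pics/w3.png

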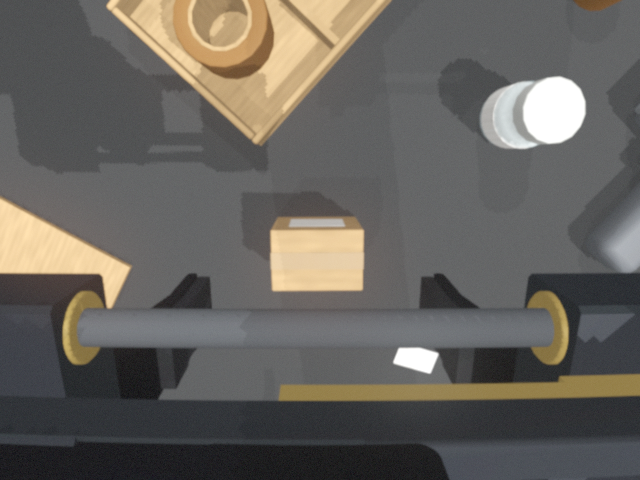

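Emit:
play_rows:
  commands:
    - {"x": -15, "y": 2, "z": 30, "spin": 0}
    - {"x": -3, "y": 0, "z": 30, "spin": 0}
    - {"x": -2, "y": 0, "z": 20, "spin": 0}
    - {"x": 0, "y": 0, "z": 0, "spin": 0}

```text
time: 19.35
position: [0.6086, -0.2987, 0.0923]
tool_rot: [0.417, 0.908, 0.015, -0.029]
ft_force: [-0.4, 1.1, 0.2]
grip_width: 0.0874
```

```bash
python3 go.py .6155 -.307 .02 0.71
```

```text
tilt [-0.041  0.051]
pos [ 0.6086 -0.2987  0.0923] phi 0.711 t 19.35 F [-0.4  1.1  0.2] w 0.0874
spin 0.001 shift now(mm) [-15.5  -0.4  71.4] after spin [-10.8  -0.2  72.3]
```

Emit:
play_rows:
  commands:
    - {"x": -12, "y": 0, "z": 5, "spin": 0}

```text
time: 19.45
position: [0.6152, -0.3055, 0.0875]
tool_rot: [0.416, 0.909, 0.015, -0.03]
ft_force: [1.4, 0.5, 1.1]
grip_width: 0.0871
```

```bash
python3 go.py .6155 -.307 .02 0.71
```

```text
tilt [-0.042  0.053]
pos [ 0.6152 -0.3055  0.0875] phi 0.712 t 19.45 F [1.4 0.5 1.1] w 0.0871
spin 0.002 shift now(mm) [-5.9 -0.9 67.3] after spin [-1.3 -0.8 67.5]
```

Emit:
play_rows:
  commands:
    - {"x": -3, "y": -1, "z": 35, "spin": 0}
    - {"x": -2, "y": 0, "z": 28, "spin": 0}
    - {"x": 0, "y": 0, "z": 0, "spin": 0}

```text
time: 19.75
position: [0.6187, -0.3092, 0.0275]
tool_rot: [0.416, 0.909, 0.014, -0.026]
ft_force: [-0.1, 0.2, -0.5]
grip_width: 0.087
```

```bash
python3 go.py .6155 -.307 .02 0.71
```

```text
tilt [-0.035  0.047]
pos [ 0.6187 -0.3092  0.0275] phi 0.713 t 19.75 F [-0.1  0.2 -0.5] w 0.087
spin 0.003 shift now(mm) [ 3.3 -1.   7.7] after spin [ 3.8 -1.   7.5]
```

Emit:
play_rows:
  commands:
    - {"x": 3, "y": -1, "z": 8, "spin": 0}

```text
time: 19.85
position: [0.6177, -0.3087, 0.022]
tool_rot: [0.416, 0.909, 0.014, -0.023]
ft_force: [-0.0, -0.7, 0.3]
grip_width: 0.0874
```

Emit:
play_rows:
  commands:
    - {"x": 0, "y": 0, "z": 0, "spin": 0}
    - {"x": 0, "y": 0, "z": 0, "spin": 0}
    - {"x": 0, "y": 0, "z": 0, "spin": 0}
    - {"x": 0, "y": 0, "z": 0, "spin": 0}
  grip: 0
  newtons: 25

```text
time: 20.25
position: [0.6189, -0.3095, 0.0263]
tool_rot: [0.416, 0.909, 0.013, -0.021]
ft_force: [0.3, -0.6, -1.5]
grip_width: 0.0642
```

```bash
python3 go.py .478 .15 .15 0.71
```

```text
tilt [-0.027  0.041]
pos [ 0.6189 -0.3095  0.0263] phi 0.713 t 20.25 F [ 0.3 -0.6 -1.5] w 0.0642
spin 0.003 shift now(mm) [ 445.1  194.9 -100.9] after spin [ 440.3  192.6 -123.7]
```

Emit:
play_rows:
  commands:
    - {"x": 0, "y": 0, "z": -30, "spin": 0}
    - {"x": 3, "y": 0, "z": -45, "spin": 0}
    - {"x": 5, "y": 0, "z": -45, "spin": 0}
    - {"x": 0, "y": 0, "z": -5, "spin": 0.14}
    - {"x": 0, "y": 0, "z": 0, "spin": 0.14}
    - {"x": 0, "y": 0, "z": 0, "spin": 0.14}
    - {"x": 0, "y": 0, "z": 0, "spin": 0.14}
    - {"x": 0, "y": 0, "z": 0, "spin": 0.14}

```text
time: 21.05
position: [0.6173, -0.3086, 0.1597]
tool_rot: [0.712, 0.702, 0.005, -0.023]
ft_force: [0.2, 0.9, -1.5]
grip_width: 0.0639
```

```bash
python3 go.py .478 .15 .15 0.024
```

```text
tilt [-0.025  0.039]
pos [ 0.6173 -0.3086  0.1597] phi -0.013 t 21.05 F [ 0.2  0.9 -1.5] w 0.0639
spin -0.037 shift now(mm) [ 455.9 -145.    31.1] after spin [ 461.8 -128.2    9.7]
```

Emit:
play_rows:
  commands:
    - {"x": 30, "y": -8, "z": 1, "spin": -0.04}
    - {"x": 43, "y": -12, "z": 2, "spin": 0}
    - {"x": 43, "y": -12, "z": 2, "spin": 0}
    - {"x": 43, "y": -12, "z": 2, "spin": 0}
    - {"x": 43, "y": -12, "z": 2, "spin": 0}
    - {"x": 43, "y": -12, "z": 2, "spin": 0}
    - {"x": 43, "y": -12, "z": 2, "spin": 0}
    - {"x": 43, "y": -12, "z": 2, "spin": 0}

```text
time: 21.85
position: [0.5188, 0.0235, 0.1604]
tool_rot: [0.702, 0.712, 0.007, -0.016]
ft_force: [0.9, -0.4, -0.7]
grip_width: 0.0638
```

```bash
python3 go.py .478 .15 .15 0.024
```

```text
tilt [-0.013  0.032]
pos [0.5188 0.0235 0.1604] phi 0.014 t 21.85 F [ 0.9 -0.4 -0.7] w 0.0638
spin -0.01 shift now(mm) [126.6 -38.9  15.1] after spin [127.4 -37.7  10.4]
```

Emit:
play_rows:
  commands:
    - {"x": 40, "y": -12, "z": 2, "spin": -0.01}
    - {"x": 40, "y": -12, "z": 2, "spin": 0}
    - {"x": 25, "y": -8, "z": 2, "spin": 0}
    - {"x": 5, "y": -2, "z": 2, "spin": 0}

```text
time: 22.25
position: [0.4779, 0.1415, 0.1584]
tool_rot: [0.697, 0.717, 0.008, -0.016]
ft_force: [-0.6, -0.2, -1.7]
grip_width: 0.064
```

```bash
python3 go.py .478 .15 .08 0.024
```

```text
tilt [-0.011  0.034]
pos [0.4779 0.1415 0.1584] phi 0.029 t 22.25 F [-0.6 -0.2 -1.7] w 0.064
spin 0.005 shift now(mm) [ 5.8  1.1 78.6] after spin [ 8.5  0.3 78.4]
```

Emit:
play_rows:
  commands:
    - {"x": 7, "y": 0, "z": 30, "spin": 0}
    - {"x": 2, "y": 0, "z": 35, "spin": 0}
    - {"x": 1, "y": 0, "z": 25, "spin": 0}

```text
time: 22.55
position: [0.4823, 0.1557, 0.0714]
tool_rot: [0.695, 0.719, 0.014, -0.01]
ft_force: [-0.3, 0.3, -0.9]
grip_width: 0.0642
```

```bash
python3 go.py .478 .15 .03 0.024
```

```text
tilt [0.004 0.034]
pos [0.4823 0.1557 0.0714] phi 0.033 t 22.55 F [-0.3  0.3 -0.9] w 0.0642
spin 0.009 shift now(mm) [-6.9 -4.7 41.2] after spin [-5.6 -4.5 41.4]
```

Emit:
play_rows:
  commands:
    - {"x": -7, "y": -4, "z": 15, "spin": 0.01}
    - {"x": 0, "y": 0, "z": 12, "spin": 0}

```text
time: 22.75
position: [0.4792, 0.1483, 0.0418]
tool_rot: [0.699, 0.715, 0.013, -0.01]
ft_force: [0.7, 0.8, -0.7]
grip_width: 0.0639
```

```bash
python3 go.py .478 .15 .03 0.024
```

```text
tilt [0.004 0.033]
pos [0.4792 0.1483 0.0418] phi 0.023 t 22.75 F [ 0.7  0.8 -0.7] w 0.0639
spin -0.001 shift now(mm) [ 1.3 -1.2 11.8] after spin [ 1.7 -1.1 11.8]
```

Emit:
play_rows:
  commands:
    - {"x": 1, "y": -1, "z": 9, "spin": 0}
    - {"x": 0, "y": 0, "z": 3, "spin": 0}

```text
time: 22.95
position: [0.4789, 0.1484, 0.0302]
tool_rot: [0.699, 0.715, 0.013, -0.01]
ft_force: [-6.2, 0.3, 34.3]
grip_width: 0.0637
```

```bash
python3 go.py .478 .15 .03 0.024
```

```text
tilt [0.003 0.033]
pos [0.4789 0.1484 0.0302] phi 0.022 t 22.95 F [-6.2  0.3 34.3] w 0.0637
spin -0.002 shift now(mm) [ 1.6 -0.8  0.3] after spin [ 1.6 -0.8  0.2]
```

Emit:
play_rows:
  commands:
    - {"x": 0, "y": 0, "z": 0, "spin": 0}
    - {"x": 0, "y": 0, "z": 0, "spin": 0}
    - {"x": 0, "y": 0, "z": 0, "spin": 0}
  grip: 0.88

```text
time: 23.25
position: [0.4813, 0.1476, 0.0319]
tool_rot: [0.7, 0.714, 0.014, -0.009]
ft_force: [-0.0, -0.1, 0.5]
grip_width: 0.0747
```

Emit:
play_rows:
  commands:
    - {"x": 0, "y": 0, "z": -25, "spin": 0}
    - {"x": 0, "y": 0, "z": -35, "spin": 0}
    - {"x": 0, "y": 0, "z": -40, "spin": 0}
    - {"x": 0, "y": 0, "z": -20, "spin": 0}

```text
time: 23.65
position: [0.4795, 0.1428, 0.1527]
tool_rot: [0.7, 0.714, 0.012, -0.011]
ft_force: [0.4, -0.2, -0.3]
grip_width: 0.0765
```

```bash
python3 go.py .645 -.0135 .14 0
python3 - <<'E'
from fit import *
c=cams.camera('scene'); save(cv2.resize(c['img'][120:300,220:460],None,fx=3,fy=3),'s4.png')
E
```

```text
tilt [0.001 0.032]
pos [0.4795 0.1428 0.1527] phi 0.02 t 23.65 F [ 0.4 -0.2 -0.3] w 0.0765
spin 0.02 shift now(mm) [-159.9  162.3    7.9] after spin [-156.3  165.5   12.7]
```

View pics/s4.png

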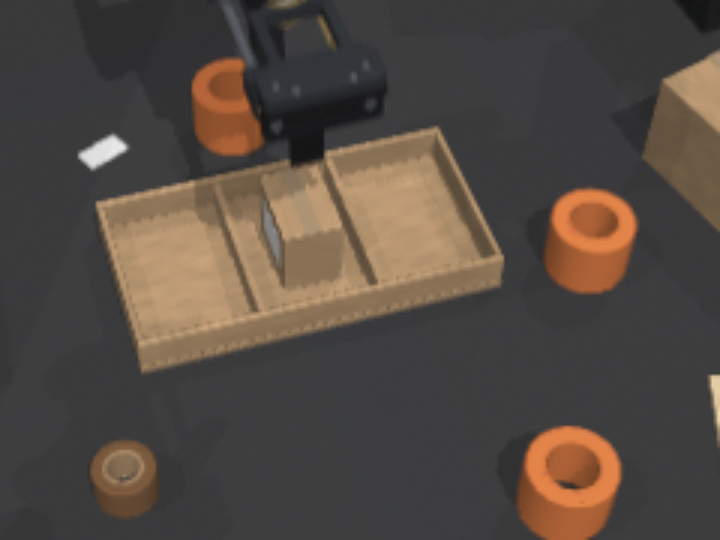

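Carton stands in the middle compartment. Next the small roll.

Emit:
play_rows:
  commands:
    - {"x": -35, "y": 36, "z": 1, "spin": 0.02}
    - {"x": -35, "y": 36, "z": 1, "spin": 0}
    - {"x": -35, "y": 36, "z": 1, "spin": 0}
    - {"x": -30, "y": 32, "z": 1, "spin": 0}
    - {"x": -6, "y": 6, "z": 1, "spin": 0}
  grip: 0.75

```text
time: 24.2
position: [0.6294, 0.0019, 0.1478]
tool_rot: [0.705, 0.709, 0.015, -0.007]
ft_force: [0.3, 0.4, -1.3]
grip_width: 0.0651
```

```bash
python3 go.py .645 -.0135 .08 0;  python3 w.py small_roll .645 -.0135 0 w4.png
```

```text
tilt [0.011 0.031]
pos [0.6294 0.0019 0.1478] phi 0.005 t 24.2 F [ 0.3  0.4 -1.3] w 0.0651
spin 0.005 shift now(mm) [-17.6  14.8  67.4] after spin [-15.4  15.6  67.8]
expect px [335.09914574 258.23250239]
small_roll 0.84 [332. 260.] [ 0.6442 -0.0129  0.      0.855 ]
```

View pics/w4.png

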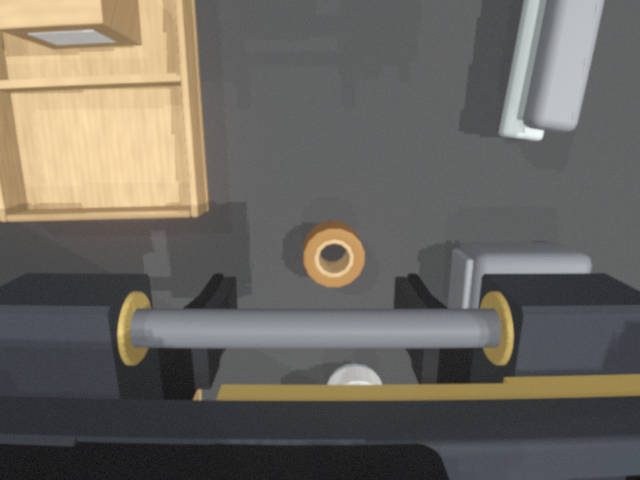

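Emit:
play_rows:
  commands:
    - {"x": -16, "y": 15, "z": 25, "spin": 0}
    - {"x": -2, "y": 0, "z": 30, "spin": 0}
    - {"x": 0, "y": 0, "z": 0, "spin": 0}

```text
time: 24.6
position: [0.6365, -0.0075, 0.0902]
tool_rot: [0.704, 0.71, 0.013, -0.013]
ft_force: [-0.3, 0.5, -0.6]
grip_width: 0.065
```

```bash
python3 go.py .6445 -.013 .006 0
```

```text
tilt [-0.001  0.036]
pos [ 0.6365 -0.0075  0.0902] phi 0.009 t 24.6 F [-0.3  0.5 -0.6] w 0.065
spin 0.009 shift now(mm) [-8.6  8.  84. ] after spin [-5.5  8.  84.2]
```

Emit:
play_rows:
  commands:
    - {"x": -7, "y": 8, "z": 20, "spin": 0.01}
    - {"x": -2, "y": 0, "z": 25, "spin": 0}

```text
time: 24.8
position: [0.645, -0.012, 0.0485]
tool_rot: [0.706, 0.708, 0.014, -0.011]
ft_force: [0.6, 0.6, -0.5]
grip_width: 0.0654
```

```bash
python3 go.py .6445 -.013 .006 0
```

```text
tilt [0.004 0.036]
pos [ 0.645  -0.012   0.0485] phi 0.001 t 24.8 F [ 0.6  0.6 -0.5] w 0.0654
spin 0.001 shift now(mm) [-2.5 -0.6 42.4] after spin [-1.  -0.5 42.5]
```

Emit:
play_rows:
  commands:
    - {"x": -2, "y": -1, "z": 20, "spin": 0}
    - {"x": 0, "y": 0, "z": 15, "spin": 0}

```text
time: 25.0
position: [0.6419, -0.0098, 0.0138]
tool_rot: [0.706, 0.708, 0.014, -0.012]
ft_force: [-0.2, 0.4, 0.2]
grip_width: 0.0653
```

```bash
python3 go.py .6445 -.013 .006 0
```

```text
tilt [0.002 0.037]
pos [ 0.6419 -0.0098  0.0138] phi 0.004 t 25.0 F [-0.2  0.4  0.2] w 0.0653
spin 0.004 shift now(mm) [-3.5  2.5  7.7] after spin [-3.2  2.6  7.8]
```

Emit:
play_rows:
  commands:
    - {"x": -4, "y": 2, "z": 8, "spin": 0}

```text
time: 25.1
position: [0.6424, -0.0117, 0.0052]
tool_rot: [0.705, 0.709, 0.013, -0.014]
ft_force: [-1.1, 0.8, -0.5]
grip_width: 0.0657
```

Emit:
play_rows:
  commands:
    - {"x": 0, "y": 0, "z": 1, "spin": 0}
    - {"x": 0, "y": 0, "z": 0, "spin": 0}
    - {"x": 0, "y": 0, "z": 0, "spin": 0}
    - {"x": 0, "y": 0, "z": 0, "spin": 0}
  grip: 0
  newtons: 25

```text
time: 25.5
position: [0.6435, -0.011, 0.0063]
tool_rot: [0.704, 0.709, 0.014, -0.013]
ft_force: [-0.5, -0.7, -1.3]
grip_width: 0.0434
```

```bash
python3 go.py .4805 .061 .12 0.024
```

```text
tilt [0.001 0.037]
pos [ 0.6435 -0.011   0.0063] phi 0.007 t 25.5 F [-0.5 -0.7 -1.3] w 0.0434
spin -0.017 shift now(mm) [  77.3 -162.3 -111.2] after spin [  75.9 -161.2 -113.7]
```

Emit:
play_rows:
  commands:
    - {"x": 0, "y": 0, "z": -25, "spin": 0}
    - {"x": 0, "y": 0, "z": -40, "spin": 0}
    - {"x": 3, "y": -10, "z": -40, "spin": -0.02}
    - {"x": 15, "y": -35, "z": 0, "spin": 0}
    - {"x": 17, "y": -38, "z": 0, "spin": 0}
    - {"x": 17, "y": -38, "z": 0, "spin": 0}
    - {"x": 13, "y": -30, "z": 0, "spin": 0}
    - {"x": 0, "y": -3, "z": 0, "spin": 0}

```text
time: 26.3
position: [0.4856, 0.0461, 0.1206]
tool_rot: [0.698, 0.716, 0.017, -0.008]
ft_force: [-0.5, 0.5, -1.7]
grip_width: 0.0429
```

```bash
python3 go.py .4805 .061 .06 0.024
```

```text
tilt [0.012 0.035]
pos [0.4856 0.0461 0.1206] phi 0.025 t 26.3 F [-0.5  0.5 -1.7] w 0.0429
spin 0.001 shift now(mm) [12.9 -5.5 61. ] after spin [15.1 -4.7 60.6]
```

Emit:
play_rows:
  commands:
    - {"x": 13, "y": -5, "z": 15, "spin": 0}
    - {"x": 2, "y": 0, "z": 25, "spin": 0}
    - {"x": 0, "y": 0, "z": 15, "spin": 0}

```text
time: 26.6
position: [0.4852, 0.0627, 0.0692]
tool_rot: [0.698, 0.716, 0.021, -0.003]
ft_force: [0.1, -0.3, -0.6]
grip_width: 0.0429
```

```bash
python3 go.py .4805 .061 .013 0.024
```

```text
tilt [0.025 0.033]
pos [0.4852 0.0627 0.0692] phi 0.025 t 26.6 F [ 0.1 -0.3 -0.6] w 0.0429
spin 0.001 shift now(mm) [-3.4 -6.2 56. ] after spin [-1.6 -4.7 56.2]
```

Emit:
play_rows:
  commands:
    - {"x": -3, "y": -5, "z": 22, "spin": 0}
    - {"x": 0, "y": -1, "z": 20, "spin": 0}

```text
time: 26.8
position: [0.4844, 0.0602, 0.0271]
tool_rot: [0.698, 0.716, 0.023, 0.001]
ft_force: [0.3, 0.3, -0.7]
grip_width: 0.0431
```

```bash
python3 go.py .4805 .061 .013 0.024
```

```text
tilt [0.033 0.032]
pos [0.4844 0.0602 0.0271] phi 0.025 t 26.8 F [ 0.3  0.3 -0.7] w 0.0431
spin 0.001 shift now(mm) [ 0.4 -4.4 14. ] after spin [ 0.9 -3.9 14.1]
```

Emit:
play_rows:
  commands:
    - {"x": 0, "y": -4, "z": 9, "spin": 0}
    - {"x": 0, "y": 0, "z": 4, "spin": 0}

```text
time: 27.0
position: [0.4827, 0.0598, 0.0121]
tool_rot: [0.698, 0.716, 0.023, 0.001]
ft_force: [-1.2, -0.2, -0.9]
grip_width: 0.0428
```

```bash
python3 go.py .4805 .061 .011 0.024
```

```text
tilt [0.034 0.032]
pos [0.4827 0.0598 0.0121] phi 0.025 t 27.0 F [-1.2 -0.2 -0.9] w 0.0428
spin 0.001 shift now(mm) [ 1.2 -2.2  1.1] after spin [ 1.2 -2.2  1.1]
```

Emit:
play_rows:
  commands:
    - {"x": 0, "y": 0, "z": 3, "spin": 0}

```text
time: 27.1
position: [0.4836, 0.0595, 0.0101]
tool_rot: [0.698, 0.716, 0.024, 0.001]
ft_force: [-3.4, -1.3, 30.5]
grip_width: 0.0433
```

Emit:
play_rows:
  commands:
    - {"x": 0, "y": 0, "z": 0, "spin": 0}
    - {"x": 0, "y": 0, "z": 0, "spin": 0}
    - {"x": 0, "y": 0, "z": 0, "spin": 0}
  grip: 0.72

```text
time: 27.4
position: [0.4878, 0.0586, 0.0122]
tool_rot: [0.698, 0.716, 0.026, 0.004]
ft_force: [-1.3, 0.0, 0.0]
grip_width: 0.058
```

Emit:
play_rows:
  commands:
    - {"x": 0, "y": 0, "z": -25, "spin": 0}
    - {"x": 0, "y": 1, "z": -35, "spin": 0}
    - {"x": 0, "y": 1, "z": -45, "spin": 0}
    - {"x": 0, "y": 1, "z": -35, "spin": 0}

```text
time: 27.8
position: [0.4839, 0.0541, 0.1527]
tool_rot: [0.698, 0.715, 0.023, 0.001]
ft_force: [1.4, 0.4, 0.0]
grip_width: 0.0626
```

```bash
python3 go.py .6655 -.132 .17 0
python3 - <<'E'
from fit import *
c=cams.camera('scene'); save(cv2.resize(c['img'][120:300,220:460],None,fx=3,fy=3),'s5.png')
E
```

```text
tilt [0.034 0.032]
pos [0.4839 0.0541 0.1527] phi 0.024 t 27.8 F [1.4 0.4 0. ] w 0.0626
spin 0.024 shift now(mm) [-189.9  177.6  -17.1] after spin [-186.1  181.6  -17.3]
```

View pics/s5.png

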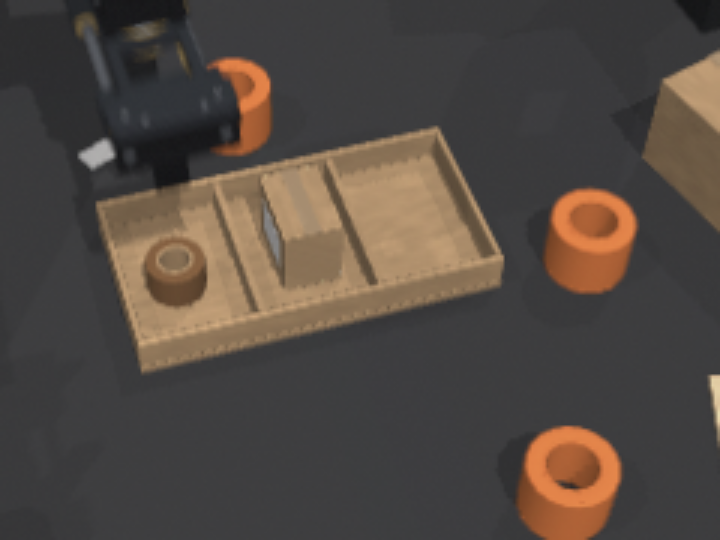

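Small roll stands in the left end compartment. Now the jar.

Emit:
play_rows:
  commands:
    - {"x": -35, "y": 34, "z": -3, "spin": 0.02}
    - {"x": -35, "y": 34, "z": -3, "spin": 0}
    - {"x": -35, "y": 34, "z": -3, "spin": 0}
    - {"x": -35, "y": 34, "z": -3, "spin": 0}
    - {"x": -30, "y": 28, "z": -3, "spin": 0}
    - {"x": -4, "y": 4, "z": 0, "spin": 0}
  grip: 0.85

```text
time: 28.45
position: [0.6601, -0.1224, 0.1797]
tool_rot: [0.704, 0.71, 0.029, 0.01]
ft_force: [0.8, 0.6, 0.5]
grip_width: 0.0738
```

```bash
python3 go.py .6655 -.132 .1 0;  python3 w.py paste_jar .6655 -.132 0 w5.png
```

```text
tilt [0.054 0.027]
pos [ 0.6601 -0.1224  0.1797] phi 0.007 t 28.45 F [0.8 0.6 0.5] w 0.0738
spin 0.007 shift now(mm) [-11.8   1.1  79.6] after spin [-9.6  5.4 79.7]
expect px [311.22603408 238.74223202]
paste_jar 0.61 [309. 244.] [ 0.6635 -0.1299  0.      0.8848]
```

View pics/w5.png

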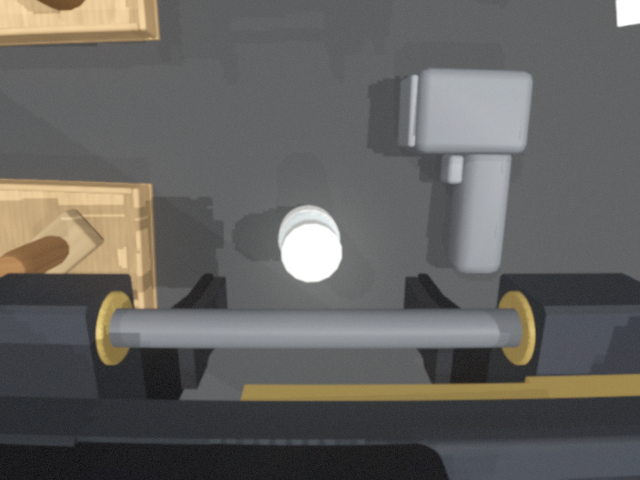

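Emit:
play_rows:
  commands:
    - {"x": 0, "y": 0, "z": -50, "spin": 0}
    - {"x": 0, "y": 0, "z": -50, "spin": 0}
    - {"x": -4, "y": 0, "z": 0, "spin": 0}
    - {"x": 0, "y": 0, "z": 0, "spin": 0}

```text
time: 28.95
position: [0.6443, -0.119, 0.2758]
tool_rot: [0.702, 0.712, 0.025, -0.003]
ft_force: [-0.0, 0.4, -1.1]
grip_width: 0.0741
```

Emit:
play_rows:
  commands:
    - {"x": -1, "y": 0, "z": 18, "spin": 0}
    - {"x": -1, "y": 0, "z": 18, "spin": 0}
    - {"x": -1, "y": 0, "z": 18, "spin": 0}
    - {"x": -1, "y": 0, "z": 18, "spin": 0}
    - {"x": 0, "y": 0, "z": 18, "spin": 0}
    - {"x": 0, "y": 0, "z": 18, "spin": 0}
    - {"x": 0, "y": 0, "z": 0, "spin": 0}

```text
time: 29.65
position: [0.6351, -0.1061, 0.1555]
tool_rot: [0.7, 0.714, 0.021, -0.013]
ft_force: [-0.3, -0.2, 0.3]
grip_width: 0.0739
```

```bash
python3 go.py .6645 -.131 .1 0
```

```text
tilt [0.01  0.049]
pos [ 0.6351 -0.1061  0.1555] phi 0.02 t 29.65 F [-0.3 -0.2  0.3] w 0.0739
spin 0.02 shift now(mm) [-28.2  28.3  54.5] after spin [-24.9  29.4  55.5]
```

Emit:
play_rows:
  commands:
    - {"x": -25, "y": 28, "z": 10, "spin": 0.02}
    - {"x": -3, "y": 1, "z": 30, "spin": 0}
    - {"x": 0, "y": 0, "z": 0, "spin": 0}

```text
time: 29.95
position: [0.6617, -0.1276, 0.1121]
tool_rot: [0.706, 0.708, 0.02, -0.018]
ft_force: [-0.7, 1.2, -0.1]
grip_width: 0.074
```

```bash
python3 go.py .6645 -.131 .022 0
```

```text
tilt [0.003 0.053]
pos [ 0.6617 -0.1276  0.1121] phi 0.002 t 29.95 F [-0.7  1.2 -0.1] w 0.074
spin 0.002 shift now(mm) [-8.2  2.5 89.8] after spin [-3.4  2.8 90.1]
```

Emit:
play_rows:
  commands:
    - {"x": -5, "y": 3, "z": 15, "spin": 0}
    - {"x": -2, "y": 0, "z": 25, "spin": 0}
    - {"x": -1, "y": 0, "z": 20, "spin": 0}

```text
time: 30.25
position: [0.6686, -0.1328, 0.0555]
tool_rot: [0.705, 0.708, 0.022, -0.013]
ft_force: [-0.5, 1.2, 0.1]
grip_width: 0.0741
```

```bash
python3 go.py .6645 -.131 .022 0
```

```text
tilt [0.013 0.049]
pos [ 0.6686 -0.1328  0.0555] phi 0.004 t 30.25 F [-0.5  1.2  0.1] w 0.0741
spin 0.004 shift now(mm) [ 0.1 -4.5 33.5] after spin [ 1.8 -4.1 33.5]
```

Emit:
play_rows:
  commands:
    - {"x": 0, "y": -4, "z": 18, "spin": 0}
    - {"x": 0, "y": 0, "z": 12, "spin": 0}

```text
time: 30.45
position: [0.6646, -0.1309, 0.0246]
tool_rot: [0.705, 0.709, 0.022, -0.013]
ft_force: [0.4, -0.2, -0.5]
grip_width: 0.0742
```

```bash
python3 go.py .6645 -.131 .022 0
```

```text
tilt [0.013 0.049]
pos [ 0.6646 -0.1309  0.0246] phi 0.005 t 30.45 F [ 0.4 -0.2 -0.5] w 0.0742
spin 0.005 shift now(mm) [-0.3 -0.1  2.5] after spin [-0.1 -0.1  2.6]
```

Emit:
play_rows:
  commands:
    - {"x": 0, "y": 0, "z": 2, "spin": 0}
    - {"x": 0, "y": 0, "z": 0, "spin": 0}
    - {"x": 0, "y": 0, "z": 0, "spin": 0}
    - {"x": 0, "y": 0, "z": 0, "spin": 0}
  grip: 0
  newtons: 25

```text
time: 30.85
position: [0.6656, -0.1305, 0.0236]
tool_rot: [0.705, 0.709, 0.022, -0.012]
ft_force: [-0.4, 0.4, 0.5]
grip_width: 0.0497
```

Emit:
play_rows:
  commands:
    - {"x": 0, "y": 0, "z": -25, "spin": 0}
    - {"x": 2, "y": 0, "z": -40, "spin": 0}
    - {"x": 3, "y": 0, "z": -45, "spin": 0}
    - {"x": 0, "y": 0, "z": -20, "spin": 0}

```text
time: 31.25
position: [0.662, -0.1313, 0.1556]
tool_rot: [0.705, 0.709, 0.021, -0.015]
ft_force: [0.4, -0.4, -1.5]
grip_width: 0.0441
```

```bash
python3 go.py .4762 .239 .15 0.024
```

```text
tilt [0.008 0.051]
pos [ 0.662  -0.1313  0.1556] phi 0.005 t 31.25 F [ 0.4 -0.4 -1.5] w 0.0441
spin -0.019 shift now(mm) [ 370.6 -183.9   23. ] after spin [ 374.6 -176.9    5.6]
```

Run:
```python
from fit import *
c=cams.camera('scene'); save(cv2.resize(c['img'][200:380,120:360],None,fx=3,fy=3),'s6.png')
print(robot.get_obs()['grip_width'])
```

```text
0.044225434788997785
```

View pics/s6.png

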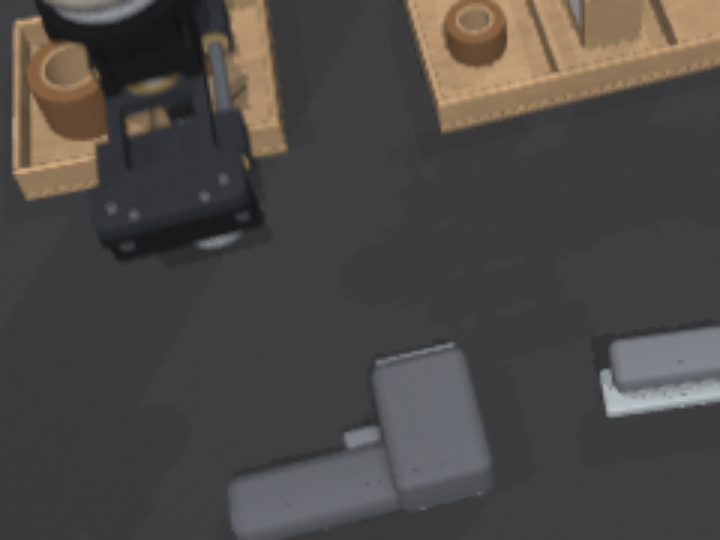

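Jar is off the bench, in the gripper. Carrying it to the far end.

Emit:
play_rows:
  commands:
    - {"x": 30, "y": -14, "z": 1, "spin": -0.02}
    - {"x": 42, "y": -20, "z": 2, "spin": 0}
    - {"x": 42, "y": -20, "z": 2, "spin": 0}
    - {"x": 42, "y": -20, "z": 2, "spin": 0}
    - {"x": 42, "y": -20, "z": 2, "spin": 0}
    - {"x": 42, "y": -20, "z": 2, "spin": 0}
    - {"x": 42, "y": -20, "z": 2, "spin": 0}

```text
time: 32.0
position: [0.5246, 0.148, 0.1564]
tool_rot: [0.702, 0.712, 0.025, -0.005]
ft_force: [0.7, 0.1, -0.7]
grip_width: 0.0445
```

```bash
python3 go.py .4762 .239 .15 0.024
```

```text
tilt [0.027 0.043]
pos [0.5246 0.148  0.1564] phi 0.013 t 32.0 F [ 0.7  0.1 -0.7] w 0.0445
spin -0.011 shift now(mm) [ 91.4 -47.3   8.9] after spin [ 92.2 -46.2   6.4]
```

Emit:
play_rows:
  commands:
    - {"x": 38, "y": -20, "z": 2, "spin": -0.01}
    - {"x": 32, "y": -17, "z": 2, "spin": 0}
    - {"x": 8, "y": -4, "z": 2, "spin": 0}
    - {"x": 0, "y": 0, "z": 0, "spin": 0}

```text
time: 32.4
position: [0.4748, 0.2325, 0.1513]
tool_rot: [0.696, 0.718, 0.024, -0.007]
ft_force: [0.3, -0.9, -1.6]
grip_width: 0.0449
```

```bash
python3 go.py .4762 .239 .07 0.024
python3 - <<'E'
from fit import *
c=cams.camera('scene'); save(cv2.resize(c['img'][80:260,220:460],None,fx=3,fy=3),'s7.png')
E
```

```text
tilt [0.023 0.044]
pos [0.4748 0.2325 0.1513] phi 0.031 t 32.4 F [ 0.3 -0.9 -1.6] w 0.0449
spin 0.007 shift now(mm) [ 2.9 -0.4 81.5] after spin [ 6.4  1.6 81.3]
```

View pics/s7.png

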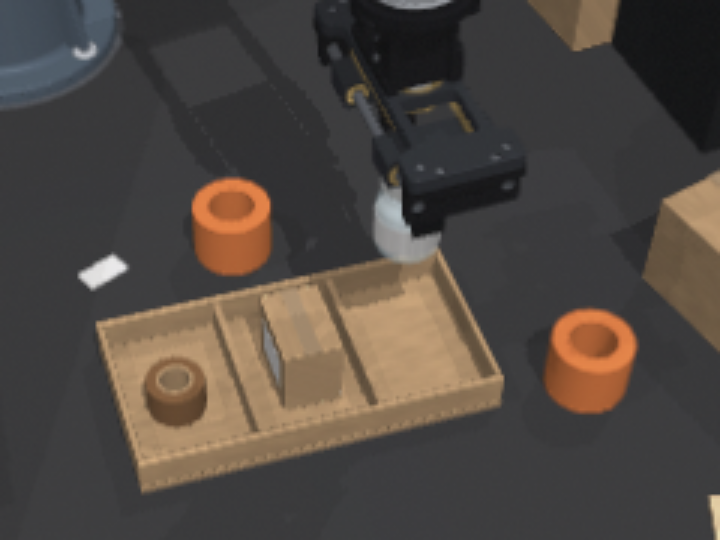

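Emit:
play_rows:
  commands:
    - {"x": 5, "y": 1, "z": 25, "spin": 0}
    - {"x": 2, "y": 0, "z": 25, "spin": 0}
    - {"x": 1, "y": 0, "z": 15, "spin": 0}

```text
time: 32.75
position: [0.4847, 0.2401, 0.0879]
tool_rot: [0.697, 0.716, 0.028, -0.003]
ft_force: [-0.6, 0.1, -0.7]
grip_width: 0.0448
```

```bash
python3 go.py .4762 .239 .03 0.024
```

```text
tilt [0.035 0.045]
pos [0.4847 0.2401 0.0879] phi 0.026 t 32.75 F [-0.6  0.1 -0.7] w 0.0448
spin 0.002 shift now(mm) [ -3.4 -10.6  57.4] after spin [-0.9 -8.5 57.9]
```

Emit:
play_rows:
  commands:
    - {"x": -2, "y": -8, "z": 18, "spin": 0}
    - {"x": -1, "y": -1, "z": 16, "spin": 0}
    - {"x": 0, "y": 0, "z": 8, "spin": 0}

```text
time: 33.05
position: [0.4823, 0.2342, 0.0427]
tool_rot: [0.7, 0.714, 0.029, -0.002]
ft_force: [0.8, 0.1, -1.8]
grip_width: 0.0447
```

```bash
python3 go.py .4762 .239 .03 0.024
```

```text
tilt [0.039 0.044]
pos [0.4823 0.2342 0.0427] phi 0.019 t 33.05 F [ 0.8  0.1 -1.8] w 0.0447
spin -0.005 shift now(mm) [ 4.4 -6.5 12.6] after spin [ 5.  -6.  12.7]
```

Emit:
play_rows:
  commands:
    - {"x": 4, "y": -6, "z": 6, "spin": 0}
    - {"x": 0, "y": 0, "z": 5, "spin": 0}

```text
time: 33.25
position: [0.4836, 0.2366, 0.0351]
tool_rot: [0.701, 0.713, 0.034, 0.002]
ft_force: [-11.8, 1.7, 35.8]
grip_width: 0.0451
```

```bash
python3 go.py .4762 .239 .03 0.024
```

```text
tilt [0.051 0.044]
pos [0.4836 0.2366 0.0351] phi 0.016 t 33.25 F [-11.8   1.7  35.8] w 0.0451
spin -0.008 shift now(mm) [ 2.3 -7.6  4.9] after spin [ 2.6 -7.4  5.1]
```

Emit:
play_rows:
  commands:
    - {"x": 0, "y": 0, "z": 0, "spin": 0}
    - {"x": 0, "y": 0, "z": 0, "spin": 0}
    - {"x": 0, "y": 0, "z": 0, "spin": 0}
  grip: 0.8

```text
time: 33.55
position: [0.4869, 0.2355, 0.0377]
tool_rot: [0.702, 0.712, 0.036, 0.004]
ft_force: [0.6, 0.8, -0.6]
grip_width: 0.0614
```

```bash
python3 go.py .4836 .2366 .16 0.024
python3 - <<'E'
from fit import *
c=cams.camera('scene'); save(cv2.resize(c['img'][80:260,220:460],None,fx=3,fy=3),'s8.png')
E
```

```text
tilt [0.057 0.045]
pos [0.4869 0.2355 0.0377] phi 0.013 t 33.55 F [ 0.6  0.8 -0.6] w 0.0614
spin -0.011 shift now(mm) [   6.6    3.7 -122.1] after spin [   1.2   -3.3 -122.3]
```

View pics/s8.png

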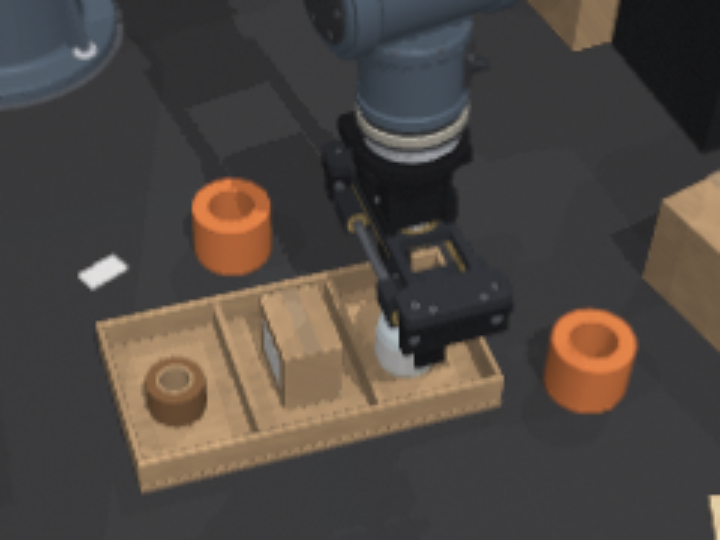

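Emit:
play_rows:
  commands:
    - {"x": 0, "y": -2, "z": -15, "spin": 0}
    - {"x": 1, "y": 1, "z": -25, "spin": 0}
    - {"x": 2, "y": 2, "z": -35, "spin": 0}
    - {"x": 2, "y": 2, "z": -45, "spin": 0}
    - {"x": 0, "y": 0, "z": -40, "spin": 0}
    - {"x": 0, "y": 0, "z": -40, "spin": 0}

```text
time: 34.2
position: [0.4754, 0.2301, 0.2369]
tool_rot: [0.702, 0.711, 0.029, -0.0]
ft_force: [2.1, 0.4, -0.6]
grip_width: 0.0694
```

```bash
cat > fin.py <<'E'
from fit import *
print(robot.get_obs()['position'])
cs=cams.camera('scene'); save(cs['img'],'send.png'); ct=cams.camera('top'); save(ct['img'],'topend.png')
tr={'2':(.4655,-.1815,-.039),'3':(.4783,.1499,.024)}
for t,p,k,rot in [('big_roll',(.4638,-.226),'2',0),('stamp',(.467,-.137),'2',1),('small_roll',(.4805,.061),'3',0),('label_carton',(.478,.149),'3',1),('paste_jar',(.478,.238),'3',0)]:
    for n,c in(('s',cs),('t',ct)):
        e=proj(c,[p[0],p[1],.03])
        rr=[r for r in nets.outline_of(c,t) if np.hypot(*(np.array(r['pixel'])-e))<25]
        if not rr: print(t,n,'none'); continue
        f=fit(t,[(c,rr[0]['region'],None)],p,rot,z0=.005)
        X,Y,a=tr[k]; d=np.array(f[:2])-[X,Y]
        print(t,n,np.round(f,3),'tray xy',np.round([d[0]*np.cos(a)+d[1]*np.sin(a),-d[0]*np.sin(a)+d[1]*np.cos(a)],3))
for t in('scanner','stapler','parcel'):
    for n,c in(('s',cs),('t',ct)):
        rr=nets.outline_of(c,t); print(t,n,[(round(r['conf'],2),np.round(r['pixel']),r['region'].sum()) for r in rr[:1]])
E
python3 fin.py
```

```text
[0.4754025  0.23006675 0.23692008]
big_roll s [ 0.465 -0.226  0.     0.911] tray xy [ 0.002 -0.044]
big_roll t [ 0.465 -0.227  0.     0.863] tray xy [ 0.002 -0.046]
stamp s [ 0.467 -0.139  0.655  0.87 ] tray xy [-0.     0.042]
stamp t [ 0.469 -0.141  0.795  0.799] tray xy [0.002 0.041]
small_roll s [0.485 0.057 0.    0.918] tray xy [ 0.004 -0.093]
small_roll t [0.485 0.057 0.    0.749] tray xy [ 0.004 -0.093]
label_carton s [0.479 0.152 3.14  0.953] tray xy [0.001 0.002]
label_carton t [0.478 0.153 0.026 0.912] tray xy [-0.     0.004]
paste_jar s [0.483 0.235 0.    0.859] tray xy [0.007 0.084]
paste_jar t none
scanner s [(0.67, array([250., 355.]), np.int64(3022))]
scanner t [(0.77, array([416., 130.]), np.int64(2001))]
stapler s [(0.88, array([352., 322.]), np.int64(1743))]
stapler t [(0.61, array([330., 133.]), np.int64(1107))]
parcel s [(0.79, array([485., 171.]), np.int64(5954))]
parcel t [(0.64, array([134., 248.]), np.int64(6494))]
```

View pics/send.png

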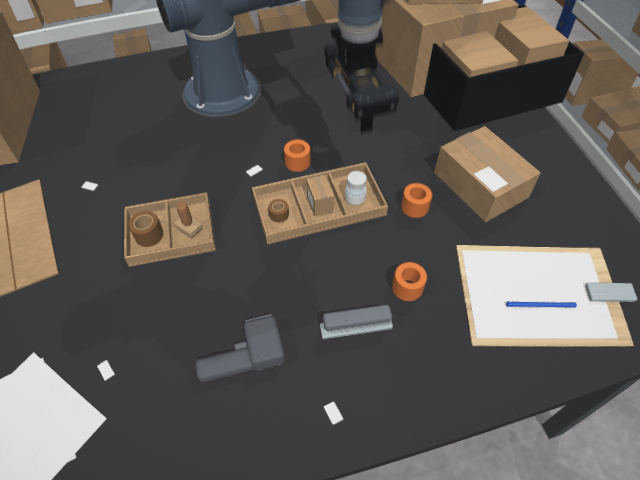

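View pics/topend.png

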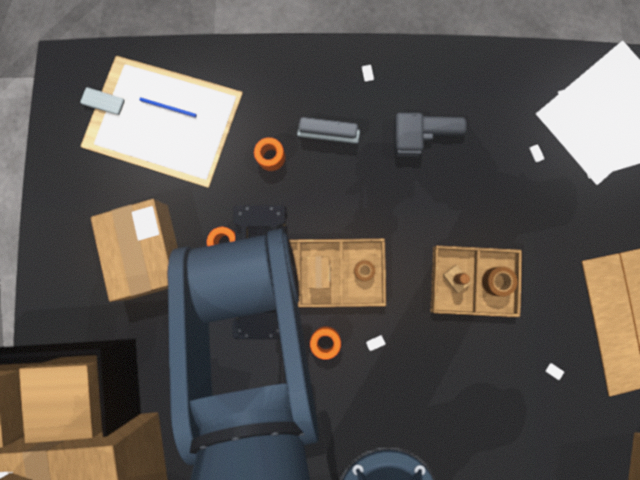

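All five items stand upright in their compartments, bystanders have not moved, and the gripper is clear at z = 0.24 m.

```bash
python3 -c "
from h import *
print(robot.hand_in(), robot.get_obs()['time'])"
```

```text
the job is handed in; nothing more can be done
the job is handed in; nothing more can be done
```

I packed both kits and handed the job in at about 35 s of the 128 s allowed. `hand_in()` gives no verdict, so success rests on my own last checks.

**Placement:** positions below are fitted from the last pictures, in each tray's own frame, against the 30 mm (across the row) and 55 mm (along) limits.

| Item | Compartment | x (mm) | y (mm) | Compartment centre y (mm) |
|---|---|---|---|---|
| Big roll (brown) | tray two, one side | +2 | -45 | -44.5 |
| Stamp | tray two, other side | +1 | +42 | +44.5 |
| Small roll | tray three, end | +4 | -93 | -89 |
| Label carton | tray three, middle | +1 | +3 | 0 |
| Paste jar | tray three, other end | +7 | +84 | +89 |

**Upright and clear:** all five look upright in the scene picture. The arm had let go and was at z = 0.24 m, clear of everything.

**Bystanders:** the scanner, stapler and parcel show no visible shift. I compared them only by eye and by the networks' pixel positions, which moved by 0 to 5 pixels.

**What was incomplete or off:**
- The jar is confirmed by the scene camera only, because the arm hid it from the top camera.
- The jar was lifted before the fingers had fully closed, so it may have slipped slightly. It was set down until it touched the floor.
- The tool's tilt crept up to about 0.07 rad during the job. I worked it back with up-and-down moves, and the items still released upright.
- The highest contact force I saw while setting items down was about 38 N, at the wrist.

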